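Turn round the desktop moulding press

ROBOT

A 7-joint arm with a two-finger parallel gripper is mounted at the origin on the work surface. World frame = base frame: x ahead of the robot, y to its left, z up, the work surface at z = 0. Lengths are in m, angles in rad, forces in N, time in s.
With the tool pointing down it reaches from about 0.425 to 0.875 m from the base axis. Payload 8.4 kg.
Tool frame: the origin (TCP) lies between the finger pads; the fingertips stand 19 mm ahead of it and the grasp point (between the pads) is the TCP; z points along the fingers, y is the line along which they close (so a half turn about z gives the same grasp; the last joint's range is limited). The gripper opens to 85 mm and grips with 20 to 120 N. Pads are 22 mm wide; open, the fingers measure 114 mm over their backs; the gripper's body (76 mm by 85 mm) begins 54 mm behind the grasp point. The pads swing forward as they close: fully open they stand 13 mm farther back than shut.
Start: joints at [1.134, 0.333, 0.04, 1.465, -0.013, 1.343, -0.059], TCP at [0.215, -0.613, 0.25] pointing down, gripper open.
Joint ranges: [-2.58, 2.58], [-0.38, 2.09], [-1.3, 1.39], [0.25, 2.4], [-1.5, 4.64], [0.08, 2.09], [-2.65, 2.65]. Speed limits (rad/s): [2.22, 2.22, 2.79, 2.79, 3.14, 3.14, 3.14].

INTERFACE

Orientations are given as [roll, pitch, yaw] about the fixed x, y, z axes, in that order (R = Rz(yaw) Ry(pitch) Rx(roll)).
In Python, from rig import r gives the robot as it stands.
- The arm moves only by the tool step_arm, never from a script. Its arguments are lists of equal length, an entry for each row: "translation": the shift along the tool's x, y, z in mm, a list of three; "yaw": the turn about the tool's z in rad; "claw": the closure, from 0 (fully open) to 1 (shut). A call has 1 to 10 rows; each row shifts and turns the commanded pose from where the row before left it, along the tool's axes as they then stand; what a row does not reach is not made up. A row lasts 1/12 s, in which the tool goes at most 41.7 mm and 7.16 degrees, less where a joint would pass 70% of its speed; a pose out of reach is approached as far as the arm can. A call is refused whole if a number of a shift passes 41.7 or a number of a turn 0.125, either way. A call with a gripper value outside its range is refused whole. The fingers move at their own pace and stop on an object; "grip_force" is the grip in N (left out, the last holds). Time passes only in rows, so rows that do not move let the fingers close. It gives the time, the measured TCP pose, the force, the opening and the grip force at its end, in the units of the state.
- r.sense(): the state, without advancing time (a new reading comes with each control period).
- r.capture(name): name is "side" or "top"; returns a dict with "color" (400x640x3 uint8, red, green, blue), "fov_y" (degrees; the focal length in pixels is half the picture's height over the tangent of half this angle, whatever the lens; pixels are square), "cx", "cy" (the principal point, pixels), "camera_from_world" (4x4, takes a point from world to camera coordinates). Camera axes: x right, y up, looking along -z (the intrinsics and any distortion apply to the point x, -y, -z); pixel columns grow to the right and rows downward; lengths in m; the calibration is good to about 2 mm. A picture is of the moment at which its call begins. There is no depth.
- r.sign_off(): hands the job in; it is judged then, once.
Trained networks look in a picture, given as the dict that the camera call returned (one of the last four; its "shot" number tells which), for a name from the list of things; names that differ only in an ending like _2 or _b are one class to them, and where a whole thing is asked for, a point or a joint stands for the part that bears it (a point fixed in the world has none). Each returns a list of dicts, best first, with "p" (0 to 1); they miss things now and then, are a little off and sometimes report something else, mostly with a low value. They report only what shows in the picture. A call takes as long as a camera call. They do not tell look-alikes from the thing itself.
- r.look_for(picture, label): "position" ([row, column] as shares, 0 to 1, of the picture: columns of its width, rows of its height, amid what is visible of it).
- r.outline_of(picture, label): "region" (400x640 bool, what is visible of it) and "position" ([row, column] as shares, 0 to 1, of the picture: columns of its width, rows of its height, amid what is visible of it).
- r.place_of(picture, label): "position" ([row, column] as shares, 0 to 1, of the picture: columns of its width, rows of its height: a listed point, or the origin of a listed thing).
The state is a dict: "time_s": time; "q": joint angles; "joint_velocities": joint speeds; "tau": joint torques, N m; "position": TCP position; "orientation": TCP orientation; "contact_force": force on the tool from outside, world axes, zero at the start; "moment": the same for the moment, N m; "gripper_width": finger opening in m; "finger_force": force on a finger pad.
Only numpy, scipy, OpenCV 4.12 (cv2) and the standard library are available. Lean on these libraries where they do the work, as an engineer would, in place of code of your own. Each camera call takes 0.05 s, during which the arm holds its last target. There are 200 camera calls.

TASK

Get the little moulding press ready for its next shot: move every finished drawer pull from the catch tray into the blue tote, and lower the upper mould half over the two brass pins until it sits flush on the lower half; only when both are done, throw the red clamp lever fully over, away from the robot. Also put the scraper away, blade first and fully home in its slotted wooden dock, and leave the other things on the desk as they are.

Things in the scene. Friction and masses are not known exactly. Their poses are not given: they have to be found in the camera images.
- pull0: a finished moulded plastic drawer pull (green, orange or yellow), 45 g, in the catch tray at the start; some may be absent. Bridge shape: a grip bar 80 long (its x) x 22 wide (y) x 14 thick, from 18 to 32 mm above the underside, on two feet 18 long at its ends (44 mm clear between them). Origin at the centre of the underside, z up through the bar
- pull1: a finished moulded plastic drawer pull (green, orange or yellow), 45 g, in the catch tray at the start; some may be absent. Bridge shape: a grip bar 80 long (its x) x 22 wide (y) x 14 thick, from 18 to 32 mm above the underside, on two feet 18 long at its ends (44 mm clear between them). Origin at the centre of the underside, z up through the bar
- pull2: a finished moulded plastic drawer pull (green, orange or yellow), 45 g, in the catch tray at the start; some may be absent. Bridge shape: a grip bar 80 long (its x) x 22 wide (y) x 14 thick, from 18 to 32 mm above the underside, on two feet 18 long at its ends (44 mm clear between them). Origin at the centre of the underside, z up through the bar
- pull3: a finished moulded plastic drawer pull (green, orange or yellow), 45 g, in the catch tray at the start; some may be absent. Bridge shape: a grip bar 80 long (its x) x 22 wide (y) x 14 thick, from 18 to 32 mm above the underside, on two feet 18 long at its ends (44 mm clear between them). Origin at the centre of the underside, z up through the bar
- pull4: a finished moulded plastic drawer pull (green, orange or yellow), 45 g, in the catch tray at the start; some may be absent. Bridge shape: a grip bar 80 long (its x) x 22 wide (y) x 14 thick, from 18 to 32 mm above the underside, on two feet 18 long at its ends (44 mm clear between them). Origin at the centre of the underside, z up through the bar
- pull5: a finished moulded plastic drawer pull (green, orange or yellow), 45 g, in the catch tray at the start; some may be absent. Bridge shape: a grip bar 80 long (its x) x 22 wide (y) x 14 thick, from 18 to 32 mm above the underside, on two feet 18 long at its ends (44 mm clear between them). Origin at the centre of the underside, z up through the bar
- catch_tray: fixed open steel tray on the left of the press, outside 235 (x) x 250 (y) x 18 mm high, walls and floor 5 mm thick; origin at the centre of its underside, on the desk
- tote: fixed open blue plastic box, outside 200 (x) x 170 (y) x 70 mm high, walls and floor 5 mm thick; origin at the centre of its underside, on the desk
- upper_mould: loose aluminium upper mould half, 0.5 kg: plate 110 (x) x 130 (y) x 18 mm thick with two through holes of 15.5 mm diameter at y = +48 and -48 mm (x = 0); above its centre a black grip bar 14 wide (x), 70 long (y), from 38 to 54 mm above the underside, on two thin posts. Origin at the centre of the underside, z up. It may go on either way round
- press: fixed white moulding press, y along the pins; origin at desk level under the middle of its bed. Bed 150 (x) x 280 (y) x 30 mm high with the dark lower mould half on it, 110 x 130 x 20 mm; beyond the bed (its +x side) a housing 90 mm high begins 75 mm from the origin, with a column and an injection unit up to 220 mm high that begin 110 mm from the origin in x
- seat (a point): centre of the top face of the lower mould half, 50 mm above the desk, axes as the press; the two brass pins stand at y = +48 and -48 mm from it, 12 mm in diameter, straight for 15 mm, then tapering to 5 mm at the tip 26 mm above the face. The upper mould's origin belongs here, its y along the press y
- clamp_lever (a joint): red-knobbed toggle lever on a grey block (70 x 50 x 25 mm) on the bed, right (-y) of the mould: 0 leans towards the robot (press -x), 1.0 rad is fully over, leaning away (+x); turns about the press y axis 52 mm above the desk, stays where it is left, and moves at about 1 N
- clamp_lever_tip (a point): centre of the lever's red ball, 26 mm in diameter, 80 mm from its hinge axis (the rod is 10 mm thick); the top of the ball passes up to 145 mm above the desk, so a mould carried low across it would throw it too early; it swings in the press x-z plane, which lies 110 mm to the -y side of the press origin
- scraper: loose flat scraper, 0.15 kg, lying on the desk: red handle 26 wide (y) x 32 high, from x = -80 to +30 mm; steel blade 70 wide x 4 mm thick at the underside, reaching to x = +80 mm. Origin on the underside near its centre of mass, x from handle to blade edge, z up
- scraper_edge (a point): middle of the scraper's blade edge, 80 mm along x from its origin and 2 mm above the underside
- dock: fixed wooden scraper dock on the desk, outside 57 deep (x) x 106 wide (y) x 42 mm high; one flat slot open towards its -x side, 82 mm wide, 16 mm high, 45 mm deep, its floor the desk itself; origin at desk level under the middle of the slot, x pointing into the slot
- dock_mouth (a point): middle of the slot's mouth at desk level, 22.5 mm in -x from the dock's origin, axes as the dock; the slot's back wall is 45 mm further along x
- mug: bystander: blue ceramic mug, 76 mm across, 90 high; origin under its centre
- tape: bystander: roll of yellow tape, 90 mm across, 24 high; origin under its centre
- spray: bystander: white bottle, 56 mm across, 150 high; origin under its centre
- pellets: bystander: jar of orange pellets, 70 mm across, 100 high; origin under its centre
- carton: bystander: small cardboard box 90 x 70 x 60 mm; origin under its centre
- mallet: bystander: rubber mallet 160 mm long; lies on the desk along its x
- measure: bystander: yellow pocket tape measure, 65 x 60 x 32 mm, standing on the press housing; origin under its centre
Mind the look-alikes: they are no part of the job. Leave any black or pink look-alike of the pull1 alone. Leave any green look-alike of the scraper alone.

How it is judged:
On the way, in this order (a step that is already met when the one before it is completed fails the run):
1. every drawer pull lies in the tote and the upper mould sits flush on the pins, the clamp lever not yet thrown (x of pull0 in the frame of tote between -0.098 and 0.098 m and y of pull0 in the frame of tote between -0.083 and 0.083 m and z of pull0 in the frame of tote between -0.005 and 0.07 m and linear speed of each of pull0, pull1, pull2, pull3, pull4, pull5 below 0.05 m/s and x of pull1 in the frame of tote between -0.098 and 0.098 m and y of pull1 in the frame of tote between -0.083 and 0.083 m and z of pull1 in the frame of tote between -0.005 and 0.07 m and x of pull2 in the frame of tote between -0.098 and 0.098 m and y of pull2 in the frame of tote between -0.083 and 0.083 m and z of pull2 in the frame of tote between -0.005 and 0.07 m and x of pull3 in the frame of tote between -0.098 and 0.098 m and y of pull3 in the frame of tote between -0.083 and 0.083 m and z of pull3 in the frame of tote between -0.005 and 0.07 m and x of pull4 in the frame of tote between -0.098 and 0.098 m and y of pull4 in the frame of tote between -0.083 and 0.083 m and z of pull4 in the frame of tote between -0.005 and 0.07 m and x of pull5 in the frame of tote between -0.098 and 0.098 m and y of pull5 in the frame of tote between -0.083 and 0.083 m and z of pull5 in the frame of tote between -0.005 and 0.07 m and horizontal distance between upper_mould and seat below 0.004 m and z of upper_mould in the frame of seat between -0.003 and 0.003 m and angle between upper_mould's own z axis and vertical below 0.04 rad and angle between the y axis of upper_mould and the y axis of press, either way round below 0.08 rad and linear speed of upper_mould below 0.02 m/s and value of joint clamp_lever below 0.6 rad), for 0.2 s.
2. the clamp lever is thrown fully over with the mould still seated (value of joint clamp_lever above 0.85 rad and horizontal distance between upper_mould and seat below 0.004 m and z of upper_mould in the frame of seat between -0.003 and 0.003 m and angle between upper_mould's own z axis and vertical below 0.04 rad and angle between the y axis of upper_mould and the y axis of press, either way round below 0.08 rad and linear speed of upper_mould below 0.02 m/s), for 0.2 s.
At the end, for the whole second after the job is handed in: Every pull rests inside the tote below its rim; upper mould flush on the lower half (within 4 mm across, 3 mm in height, level); lever over 0.85 rad; scraper flat with its edge at least 36 mm into the 45 mm slot, within 0.2 rad of the slot direction (all of step 2 and x of pull0 in the frame of tote between -0.098 and 0.098 m and y of pull0 in the frame of tote between -0.083 and 0.083 m and z of pull0 in the frame of tote between -0.005 and 0.07 m and linear speed of each of pull0, pull1, pull2, pull3, pull4, pull5 below 0.05 m/s and x of pull1 in the frame of tote between -0.098 and 0.098 m and y of pull1 in the frame of tote between -0.083 and 0.083 m and z of pull1 in the frame of tote between -0.005 and 0.07 m and x of pull2 in the frame of tote between -0.098 and 0.098 m and y of pull2 in the frame of tote between -0.083 and 0.083 m and z of pull2 in the frame of tote between -0.005 and 0.07 m and x of pull3 in the frame of tote between -0.098 and 0.098 m and y of pull3 in the frame of tote between -0.083 and 0.083 m and z of pull3 in the frame of tote between -0.005 and 0.07 m and x of pull4 in the frame of tote between -0.098 and 0.098 m and y of pull4 in the frame of tote between -0.083 and 0.083 m and z of pull4 in the frame of tote between -0.005 and 0.07 m and x of pull5 in the frame of tote between -0.098 and 0.098 m and y of pull5 in the frame of tote between -0.083 and 0.083 m and z of pull5 in the frame of tote between -0.005 and 0.07 m and x of scraper_edge in the frame of dock_mouth between 0.036 and 0.049 m and y of scraper_edge in the frame of dock_mouth between -0.02 and 0.02 m and z of scraper_edge in the frame of dock_mouth below 0.014 m and angle between the x axis of scraper and the x axis of dock, either way round below 0.2 rad and angle between scraper's own z axis and vertical below 0.15 rad and linear speed of scraper below 0.02 m/s); the robot touches nothing.
It fails at once if one of the other things on the desk is pushed more than 6 cm away (distance of any of mug, tape, spray, pellets, carton, mallet, measure from where it was at the start of the episode above 0.06 m).
It fails at once if the mug, bottle or jar is knocked over (angle between any of mug, spray, pellets's own z axis and vertical above 0.6 rad).
Of pull0, pull1, pull2, pull3, pull4, pull5 only 4 to 6 are there at a start; the rules pass over those that are not, and their reading is None.
At some moment in a run one of pull0, pull1, pull2, pull3, pull4, pull5, upper_mould, scraper may be knocked a few centimetres aside while the robot is not near it.
Once in a run the grip may slacken for a moment while it holds something.
It also fails if it takes over 208 s, if anything falls off the work surface, if the arm or the gripper's body presses on something with over 40 N, if the wrist force passes 120 N, or if a joint passes its speed limit or range.

## Working session

There is one attempt and no reset: what is moved stays moved. The work goes in short steps, Python scripts to look and compute and a tool call to move; the robot and the scene stay as the last step left them, time stands still between calls to the robot, and variables do not carry over. Pictures are saved under pics/ and viewed, at most 14 in all, crops included, and the job is handed in when it is done.

Besides the shell and the picture viewer there is one more tool, called as name([rows], argument=value, ...), one row to a line, values as JSON. step_arm: Moves the arm, as the interface text tells. Its arguments: {"type":"object","properties":{"translation":{"type":"array"},"yaw":{"type":"array"},"claw":{"type":"array"},"grip_force":{"type":"number"}},"required":["translation","yaw","claw"]}

```bash
ls; mkdir -p pics
python3 - <<'E'
from rig import r
import cv2
s=r.sense();print(s)
for n in("side","top"):
    p=r.capture(n);print(n,p["fov_y"],p["cx"],p["cy"],p["camera_from_world"].tolist(),[k for k in p if k!='color'])
    cv2.imwrite(f"pics/{n}0.png",p["color"][...,::-1])
E
```

```text
pics
{'time_s': 0.0, 'q': array([ 1.1338082 ,  0.33388485,  0.03986966,  1.46625718, -0.01343146,
        1.34328511, -0.05852411]), 'joint_velocities': array([-9.91133958e-05,  1.58624725e-03, -1.08988351e-03, -4.93453870e-04,
       -4.35882336e-04, -1.32161878e-04, -1.89703483e-04]), 'tau': array([-1.34675978e-03, -6.58562922e+01,  1.36471342e+00, -4.05559909e+01,
        1.66368362e-02,  1.24850596e-02,  7.26174312e-05]), 'position': array([ 0.2152611 , -0.61288138,  0.2494449 ]), 'orientation': array([-3.14002578e+00,  7.40471555e-05,  3.37743828e-01]), 'contact_force': array([ 0.2241612 ,  0.48552328, -0.98472153]), 'moment': array([-0.01825296,  0.02514498,  0.02746662]), 'finger_force': 0.0, 'gripper_width': 0.0852258072569939}
side 56.12195988049792 313.49615785632545 200.95599947746936 [[-0.9430541807115702, -0.3326324164954707, -0.002118428382812525, 0.4664915691203558], [0.2516120043697635, -0.7174879690131287, 0.6495401554780471, -0.18635982230487527], [-0.21757805840539052, 0.6120185371521023, 0.7603243378208678, -1.1199265929386009], [0.0, 0.0, 0.0, 1.0]] ['fov_y', 'cx', 'cy', 'camera_from_world', 'shot']
top 57.306899579231235 322.87402350371553 197.84964885909346 [[0.01191811042784026, -0.9999286098467702, -0.0008566526336202646, 0.009096779575125941], [0.997683245227791, 0.011833953945642552, 0.06699328119860672, -0.4984717712050961], [-0.06697836095018292, -0.0016531013027915478, 0.9977530588379618, -1.328567700665078], [0.0, 0.0, 0.0, 1.0]] ['fov_y', 'cx', 'cy', 'camera_from_world', 'shot']
```

View pics/top0.png

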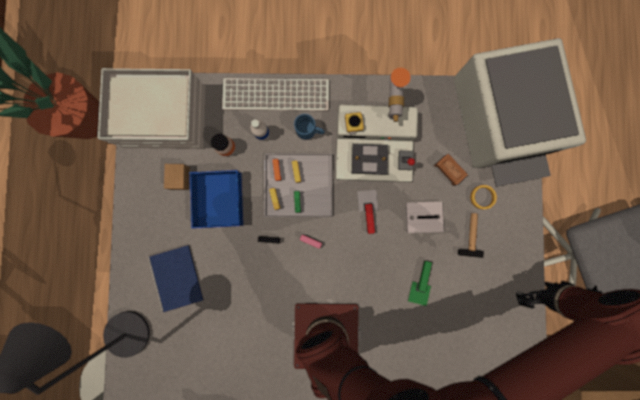

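View pics/side0.png

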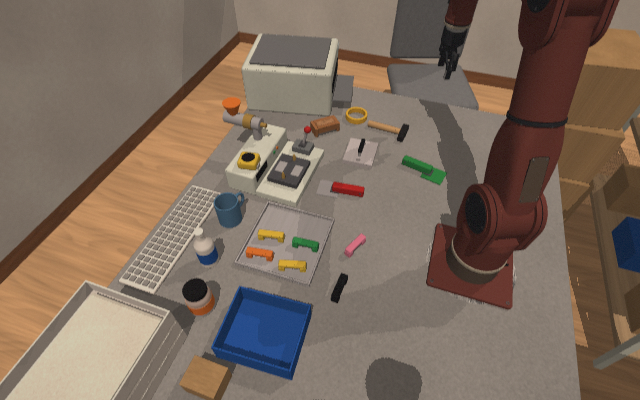

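Top view: pulls in the catch tray are orange (277,168), yellow (296,170), yellow (275,198) and green (298,201). The black (270,240) and pink (312,241) look-alikes lie outside it. The red scraper is at (370,218) (green one at (421,283) is the look-alike), upper mould (425,217), lever knob (411,161), and probably the dock at (452,168). The side view agrees, and shows the dock at (324,125).

```bash
cat > h.py <<'E'
from rig import r
import numpy as np, cv2
from scipy.optimize import least_squares
def K(p):
    f=200/np.tan(np.radians(p["fov_y"])/2); return f,p["cx"],p["cy"]
def proj(p,X):
    X=np.atleast_2d(X); T=np.asarray(p["camera_from_world"]); c=X@T[:3,:3].T+T[:3,3]
    f,cx,cy=K(p); return np.c_[cx+f*c[:,0]/-c[:,2], cy-f*c[:,1]/-c[:,2]]
def ray(p,uv):
    uv=np.atleast_2d(uv).astype(float); f,cx,cy=K(p); T=np.asarray(p["camera_from_world"])
    d=np.c_[(uv[:,0]-cx)/f,-(uv[:,1]-cy)/f,-np.ones(len(uv))]@T[:3,:3]
    return -T[:3,:3].T@T[:3,3], d
def onz(p,uv,z):
    o,d=ray(p,uv); return o+d*((z-o[2])/d[:,2])[:,None]
def tri(p1,u1,p2,u2):
    o1,d1=ray(p1,u1);o2,d2=ray(p2,u2);d1=d1[0]/np.linalg.norm(d1);d2=d2[0]/np.linalg.norm(d2)
    t=np.linalg.lstsq(np.c_[d1,-d2],o2-o1,rcond=None)[0]
    a=o1+t[0]*d1;b=o2+t[1]*d2; return (a+b)/2,np.linalg.norm(a-b)
def uv(d): return np.array([d["position"][1]*640,d["position"][0]*400])
E
python3 - <<'E'
from h import *
np.set_printoptions(precision=4,suppress=True)
T=r.capture("top");S=r.capture("side")
tc,_=proj(T,r.sense()["position"])[0],0
print("tcp",tc,proj(S,r.sense()["position"]))
for n in ["pull1","catch_tray","tote","upper_mould","press","seat","clamp_lever_tip","scraper","scraper_edge","dock","dock_mouth","mug","spray","pellets","carton","tape","mallet","measure"]:
    a=[d for d in r.place_of(T,n) if d["p"]>.3];b=[d for d in r.place_of(S,n) if d["p"]>.3]
    print(n,"T",[(uv(d).round(1).tolist(),round(d["p"],2)) for d in a],"S",[(uv(d).round(1).tolist(),round(d["p"],2)) for d in b])
    for i in a:
        best=min(((tri(T,uv(i),S,uv(j))) for j in b),key=lambda t:t[1],default=None)
        if best: print("   ",best[0],"gap",round(best[1],4))
E
```

```text
tcp [532.0225 289.6799] [[443.032   70.5642]]
pull1 T [([296.0, 202.6], 0.72), ([273.8, 197.2], 0.64), ([272.5, 241.8], 0.61), ([300.7, 174.5], 0.58), ([273.9, 167.0], 0.42), ([311.5, 241.0], 0.42)] S [([343.8, 293.6], 0.79), ([271.8, 236.7], 0.76), ([305.9, 244.8], 0.63), ([294.9, 269.8], 0.54), ([353.9, 246.3], 0.52), ([258.7, 254.2], 0.47)]
    [0.4793 0.1131 0.0213] gap 0.0003
    [0.4921 0.1955 0.001 ] gap 0.0156
    [ 0.3313  0.2031 -0.032 ] gap 0.0033
    [ 0.5926  0.1015 -0.006 ] gap 0.0125
    [0.6041 0.1944 0.0254] gap 0.0106
    [0.3408 0.0555 0.0001] gap 0.0032
catch_tray T [([299.7, 183.0], 0.74)] S [([288.7, 243.6], 0.61)]
    [ 0.5497  0.1016 -0.0214] gap 0.0136
tote T [([218.6, 206.1], 0.72)] S [([261.4, 335.1], 0.69)]
    [0.478  0.4036 0.0152] gap 0.0309
upper_mould T [([420.0, 217.7], 0.91), ([371.1, 153.5], 0.48)] S [([359.7, 154.3], 0.76)]
    [ 0.4303 -0.3423  0.0126] gap 0.0011
    [ 0.5071 -0.132   0.2264] gap 0.2317
press T [([374.1, 159.7], 0.88)] S [([289.1, 172.8], 0.85), ([325.8, 130.1], 0.75)]
    [ 0.6475 -0.1742  0.0011] gap 0.0054
seat T [([368.3, 157
[... 1385 characters left out ...]
]
    [ 0.7497  0.2441 -0.0268] gap 0.0021
    [0.4544 0.3121 0.3196] gap 0.0166
pellets T [([226.7, 148.6], 0.64), ([356.2, 124.0], 0.33)] S [([199.8, 305.4], 0.58), ([270.9, 237.8], 0.58)]
    [ 0.6867  0.3819 -0.0024] gap 0.0121
    [ 0.8297 -0.1562 -0.4394] gap 0.1382
carton T [([178.7, 181.4], 0.94)] S [([210.5, 382.9], 0.82)]
    [0.5568 0.5511 0.0118] gap 0.0073
tape T [([483.2, 196.2], 0.68)] S [([354.5, 119.4], 0.71)]
    [ 0.5157 -0.5931 -0.0273] gap 0.0019
mallet T [([470.5, 234.5], 0.97)] S [([385.4, 128.7], 0.71), ([303.4, 245.9], 0.53)]
    [ 0.3715 -0.5281  0.0095] gap 0.0022
measure T [([351.9, 123.1], 0.79)] S [([245.9, 161.1], 0.92)]
    [ 0.7579 -0.0813  0.1076] gap 0.0086
```

Run:
```python
import cv2,numpy as np
a=cv2.imread("pics/top0.png");cv2.imwrite("pics/c1.png",cv2.resize(a[130:250,330:490],None,fx=5,fy=5,interpolation=cv2.INTER_CUBIC))
a=cv2.imread("pics/side0.png");cv2.imwrite("pics/c2.png",cv2.resize(a[95:215,230:390],None,fx=5,fy=5,interpolation=cv2.INTER_CUBIC))
```

```text
(no output)
```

View pics/c1.png

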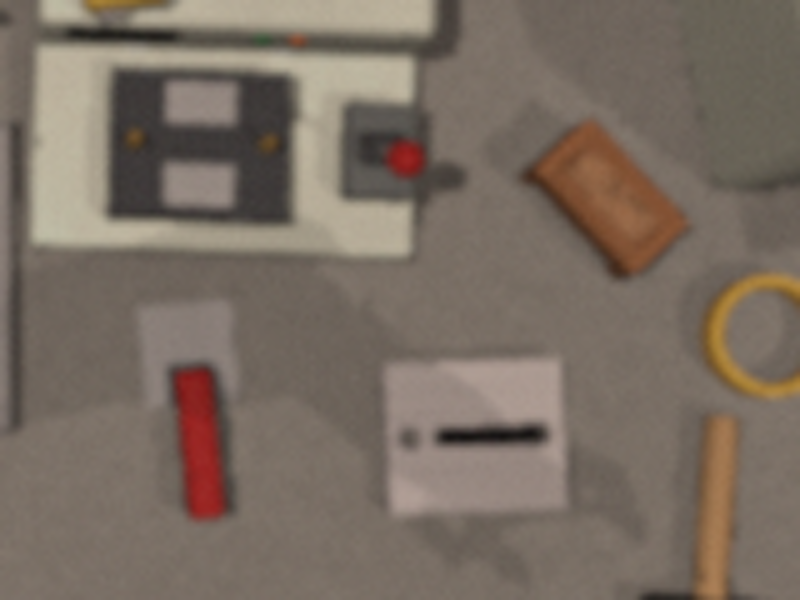

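View pics/c2.png

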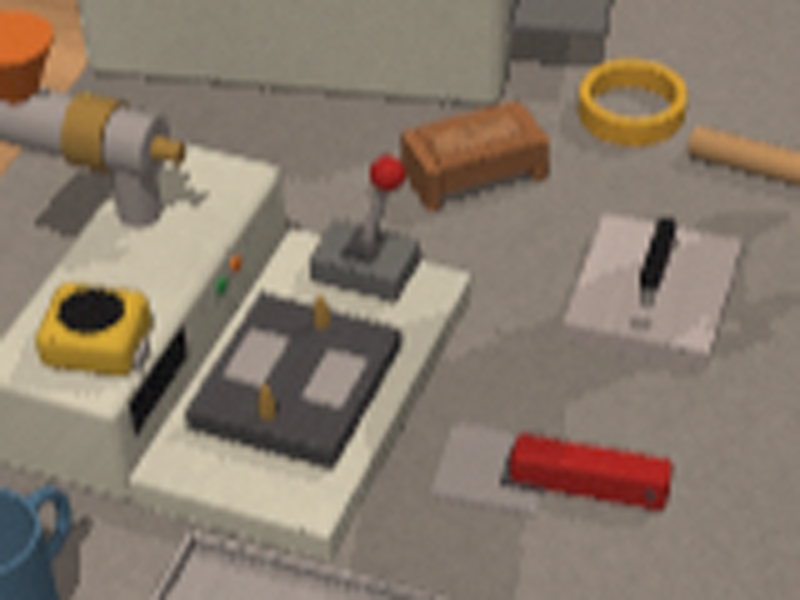

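Crop 1 (top ×5 from (330,130)): the lower mould has pin tips at (135,137) and (268,143). The red scraper's blade points up, and the upper mould's bar is at (492,435). The dock's long sides run diagonally. Crop 2 shows the dock's slot side facing the camera, so dock yaw is about -45°. The scraper is the red one at top (370,218), because the other one is green.

```bash
cat > fit.py <<'E'
from h import *
from scipy.optimize import minimize
U=4
def box(x0,x1,y0,y1,z0,z1): return np.array([[x,y,z] for x in(x0,x1) for y in(y0,y1) for z in(z0,z1)])/1000
M=dict(pull=[box(-40,40,-11,11,18,32),box(-40,-22,-11,11,0,32),box(22,40,-11,11,0,32)],
 scraper=[box(-80,30,-13,13,4,32)],tote=[box(-100,100,-85,85,0,70)],dock=[box(-22.5,34.5,-53,53,0,42)],
 bar=[box(-7,7,-35,35,38,54)],plate=[box(-55,55,-65,65,0,18)],lower=[box(-55,55,-65,65,30,50)],bed=[box(-75,75,-140,140,0,30)])
def place(b,v,z): c,s=np.cos(v[2]),np.sin(v[2]); return np.c_[v[0]+c*b[:,0]-s*b[:,1],v[1]+s*b[:,0]+c*b[:,1],z+b[:,2]]
def hsv(p): return cv2.cvtColor(cv2.resize(cv2.cvtColor(p["color"],cv2.COLOR_RGB2BGR),None,fx=U,fy=U,interpolation=cv2.INTER_CUBIC),cv2.COLOR_BGR2HSV)
def mask(p,lo,hi,near,rad,hull=False):
    h=hsv(p);m=cv2.inRange(h,np.array(lo),np.array(hi))
    if lo[0]==0 and hi[0]<15: m|=cv2.inRange(h,np.array((172,lo[1],lo[2])),np.array((180,hi[1],hi[2])))
    k=np.zeros_like(m);cv2.circle(k,tuple(int(a*U) for a in near),int(rad*U),255,-1);m&=k
    n,l,st,ce=cv2.connectedComponentsWithStats(m)
    if n<2: return None
    i=1+np.argmax(st[1:,4]); m=(l==i).astype(np.uint8)
    if hull:
        c=max(cv2.findContours(m,0,2)[0],key=cv2.contourArea);cv2.fillPoly(m,[cv2.convexHull(c)],1)
    return m
def render(p,bs,v,z):
    m=np.zeros((400*U,640*U),np.uint8)
    for b in bs:
        q=(proj(p,place(b,v,z))+.5)*U-.5
        cv2.fillConvexPoly(m,cv2.convexHull(np.round(q*16).astype(np.int32)),1,cv2.LINE_8,4)
    return m
def fit(ps,ms,name,v0,z=0.):
    bs=M[name]
    def cost(v):
        t=0
        for p,m in zip(ps,ms):
            R=render(p,bs,v,z);t+=1-(R&m).sum()/max(1,(R|m).sum())
        return t/len(ps)
    best=None
    for y in np.atleast_1d(v0[2]):
        s=np.array([[0,0,0],[.012,0,0],[0,.012,0],[0,0,.25]])+[v0[0],v0[1],y]
        o=minimize(cost,s[0],method="Nelder-Mead",options=dict(initial_simplex=s,xatol=1e-4,fatol=1e-4,maxiter=140))
        if best is None or o.fun<best.fun: best=o
    return best.x,1-best.fun
def full(ps,colors,name,xy,z=0.,yaws=(0,),zc=.02,rad=(18,30),hull=False,single=True):
    """colors: (lo,hi); xy: rough world place"""
    ms=[mask(p,*colors,proj(p,[xy[0],xy[1],z+zc])[0],rr,hull) for p,rr in zip(ps,rad)]
    ok=[i for i,m in enumerate(ms) if m is not None]
    ps=[ps[i] for i in ok];ms=[ms[i] for i in ok]
    v,s=fit(ps,ms,name,(xy[0],xy[1],np.array(yaws)),z);print(name,v.round(4),"iou",round(s,3),end=" ")
    if single:
        for p,m in zip(ps,ms):
            w,s2=fit([p],[m],name,(v[0],v[1],v[2]),z);print("|",w.round(4),round(s2,2),end=" ")
    print();return v
ORANGE=((6,120,60),(17,255,255));YEL=((18,110,60),(34,255,255));GRN=((45,80,25),(85,255,255));RED=((0,140,50),(5,255,255));BLUE=((100,120,20),(125,255,255))
E
cat > m1.py <<'E'
from fit import *
T=r.capture("top");S=r.capture("side");P=[T,S]
Y=(0,.8,1.57,-.8)
for n,c,uvt in [("orange",ORANGE,(277,169)),("yelA",YEL,(297,171)),("yelB",YEL,(275,199)),("green",GRN,(298,201))]:
    x=onz(T,uvt,.025)[0];print(n,end=" ");full(P,c,"pull",x,.005,Y)
full(P,RED,"scraper",onz(T,(370,218),.03)[0],0,(0,.2,-.2),rad=(25,35))
full(P,BLUE,"tote",onz(T,(217,198),.035)[0],0,(0,.1,-.1),rad=(50,80),hull=True)
full(P,((3,70,30),(20,255,255)),"dock",onz(T,(452,169),.04)[0],0,(-.8,-.6,-1.),rad=(20,25),hull=True)
full(P,((0,0,0),(180,255,45)),"bar",onz(T,(428,217),.05)[0],0,(0,.1,-.1),zc=.045,rad=(16,16))
full(P,((0,0,0),(180,255,80)),"lower",onz(T,(370,159),.05)[0],0,(0,.1,-.1),zc=.05,rad=(27,28),hull=True)
ht=hsv(T);hs=hsv(S)
for h,u in[(ht,(428,228)),(ht,(400,230)),(ht,(340,160)),(hs,(365,160)),(hs,(380,180)),(hs,(282,198)),(ht,(355,150))]: print(u,h[u[1]*4,u[0]*4])
E
python3 m1.py
```

```text
orange pull [0.601  0.1865 0.1429] iou 0.83 | [0.6003 0.1868 0.1565] 0.84 | [0.601  0.1865 0.1448] 0.83 
yelA pull [0.5951 0.1147 0.2047] iou 0.865 | [0.5951 0.1147 0.2047] 0.88 | [0.595  0.1152 0.2056] 0.85 
yelB pull [0.494  0.192  0.2729] iou 0.856 | [0.4941 0.192  0.2752] 0.86 | [0.4933 0.1937 0.3016] 0.85 
green pull [0.4842 0.1095 0.1235] iou 0.737 | [0.4843 0.1094 0.1243] 0.7 | [0.4839 0.11   0.1233] 0.77 
scraper [ 0.4488 -0.1534  0.0884] iou 0.836 | [ 0.4488 -0.1534  0.0884] 0.83 | [ 0.4488 -0.1529  0.0865] 0.84 
tote [0.4869 0.4007 0.061 ] iou 0.967 | [0.4875 0.3999 0.0517] 0.95 | [0.4869 0.4007 0.061 ] 0.99 
dock [ 0.6047 -0.4494 -0.8187] iou 0.911 | [ 0.6047 -0.4494 -0.8185] 0.97 | [ 0.605  -0.4454 -0.8242] 0.86 
bar [ 0.4327 -0.3603  0.1009] iou 0.503 | [ 0.4345 -0.3594  0.0859] 0.34 | [ 0.4327 -0.3603  0.101 ] 0.67 
lower [ 0.6396 -0.1525 -0.0138] iou 0.909 | [ 0.6396 -0.1526 -0.0148] 0.9 | [ 0.6396 -0.1518  0.0039] 0.92 
(428, 228) [ 10  39 152]
(400, 230) [ 14  43 118]
(340, 160) [ 21  41 188]
(365, 160) [ 10  38 162]
(380, 180) [ 16  43 137]
(282, 198) [ 21  42 195]
(355, 150) [ 9 28 64]
```

Both views agree within about 2 mm at the stated heights, so the fits are good. Moving to above the orange pull with the tool yaw at 0.2.

step_arm([
  [0,0,0],
  [0,0,0],
  [20.6,-27.2,0],
  [20.6,-27.2,0],
  [20.6,-27.2,0],
  [20.6,-27.2,0],
  [20.6,-27.2,0],
  [20.6,-27.2,0],
  [20.6,-27.2,0],
  [20.6,-27.2,0],
], yaw=[0.069,0.069,0,0,0,0,0,0,0,0], claw=[0.4,0.4,0.4,0.4,0.4,0.4,0.4,0.4,0.4,0.4], grip_force=40)

```text
time_s: 2.93
position: [0.3342, -0.3657, 0.2505]
orientation: [3.141, -0.0, 0.2]
contact_force: [0.1, -0.2, -0.1]
gripper_width: 0.0513
finger_force: 0.0
```

step_arm([
  [20.6,-27.2,0],
  [20.6,-27.2,0],
  [20.6,-27.2,0],
  [20.6,-27.2,0],
  [20.6,-27.2,0],
  [20.6,-27.2,0],
  [20.6,-27.2,0],
  [20.6,-27.2,0],
  [20.6,-27.2,0],
], yaw=[0,0,0,0,0,0,0,0,0], claw=[0.4,0.4,0.4,0.4,0.4,0.4,0.4,0.4,0.4])

```text
time_s: 3.68
position: [0.4673, -0.0889, 0.2507]
orientation: [3.141, -0.001, 0.2]
contact_force: [0.4, 0.0, -0.5]
gripper_width: 0.051
finger_force: 0.0
```

step_arm([
  [20.6,-27.2,0],
  [20.6,-27.2,0],
  [20.6,-27.2,0],
  [20.6,-27.2,0],
  [20.6,-27.2,20],
  [20.6,-27.2,20],
  [20.6,-27.2,20],
  [20.6,-27.2,20],
  [20.6,-27.2,20],
  [0,0,0],
], yaw=[0,0,0,0,0,0,0,0,0,0], claw=[0.4,0.4,0.4,0.4,0.4,0.4,0.4,0.4,0.4,0.4])

```text
time_s: 4.52
position: [0.5984, 0.1928, 0.1454]
orientation: [-3.137, 0.005, 0.206]
contact_force: [-1.2, 0.1, -0.2]
gripper_width: 0.0518
finger_force: 0.0
```

step_arm([
  [0,0,30],
  [0,0,30],
  [0,0,30],
  [0,0,30],
  [0,0,0],
  [0,0,0],
  [0,0,0],
  [0,0,0],
  [0,0,0],
], yaw=[0,0,0,0,0,0,0,0,0], claw=[0.4,0.4,0.4,0.4,0.4,0.9,0.9,0.9,0.9])

```text
time_s: 5.27
position: [0.6014, 0.1867, 0.0327]
orientation: [-3.141, -0.004, 0.2]
contact_force: [-0.9, 0.1, 6.1]
gripper_width: 0.0211
finger_force: 41.1
```

step_arm([
  [0,0,-20],
  [0,0,-30],
  [0,0,-30],
  [0,0,-30],
  [0,0,0],
], yaw=[0,0,0,0,0], claw=[0.9,0.9,0.9,0.9,0.9])

```text
time_s: 5.68
position: [0.6032, 0.1878, 0.1483]
orientation: [-3.141, -0.011, 0.2]
contact_force: [0.5, 0.5, 0.2]
gripper_width: 0.0215
finger_force: 40.3
```

step_arm([
  [-2.5,-33,0],
  [-2.5,-33,0],
  [-2.5,-33,0],
  [-2.5,-33,0],
  [-2.5,-33,0],
  [-2.5,-33,0],
  [-2.5,-33,0],
  [-2.5,-33,0],
  [0,0,0],
  [0,0,0],
], yaw=[0,0,0,0,0,0,0,0,0,0], claw=[0.9,0.9,0.9,0.9,0.9,0.9,0.9,0.9,0.9,0.9])

```text
time_s: 6.52
position: [0.5263, 0.4439, 0.1414]
orientation: [-3.14, -0.001, 0.204]
contact_force: [0.2, -0.6, -0.9]
gripper_width: 0.0209
finger_force: 45.1
```

step_arm([
  [0,0,30],
  [0,0,30],
  [0,0,30],
  [0,0,10],
  [0,0,0],
  [0,0,0],
  [0,0,0],
], yaw=[0,0,0,0,0,0,0], claw=[0.9,0.9,0.9,0.9,0.9,0.55,0.55])

```text
time_s: 7.1
position: [0.5312, 0.4382, 0.0429]
orientation: [3.139, -0.003, 0.196]
contact_force: [0.7, -5.1, 2.9]
gripper_width: 0.0381
finger_force: 2.5
```

step_arm([
  [0,0,0],
  [0,0,-30],
  [0,0,-30],
  [0,0,-40],
  [0,0,0],
  [0,0,0],
], yaw=[0,0,0,0,0,0], claw=[0.55,0.55,0.55,0.55,0.4,0.4])

```text
time_s: 7.6
position: [0.53, 0.4427, 0.1466]
orientation: [-3.138, -0.008, 0.199]
contact_force: [-0.5, -1.1, -0.4]
gripper_width: 0.0508
finger_force: 0.0
```

```bash
cat > m2.py <<'E'
from fit import *
T=r.capture("top");S=r.capture("side")
cv2.imwrite("pics/t_cur.png",T["color"][...,::-1]);cv2.imwrite("pics/s_cur.png",S["color"][...,::-1])
s=r.sense();print(s["position"].round(4),s["orientation"].round(3),round(s["time_s"],2))
for n,c,xy in [("yelA",YEL,(.595,.1147)),("yelB",YEL,(.494,.192)),("green",GRN,(.484,.1095))]:
    print(n,end=" ")
    try: full([T,S],c,"pull",xy,.005,(.2,))
    except Exception as e: print(e)
full([T,S],ORANGE,"pull",(.5286,.441),.005,(.2,))
E
python3 m2.py
```

```text
[0.5287 0.441  0.1422] [-3.141e+00 -2.000e-03  1.990e-01] 7.7
yelA pull [0.5942 0.1146 0.1849] iou 0.837 | [0.5942 0.1146 0.1849] 0.89 | [0.5946 0.1162 0.164 ] 0.78 
yelB pull [0.4938 0.1928 0.2959] iou 0.839 | [0.4938 0.1928 0.2957] 0.82 | [0.4929 0.1935 0.3133] 0.86 
green pull [0.4826 0.1104 0.1418] iou 0.705 | [0.4826 0.1104 0.1416] 0.65 | [0.4826 0.1105 0.1412] 0.76 
pull [0.528  0.4389 0.1405] iou 0.489 | [0.5264 0.4394 0.3367] 0.31 | [0.528  0.4389 0.1404] 0.67
```

step_arm([
  [0,33.3,0],
  [0,33.3,0],
  [0,33.3,0],
  [0,33.3,0],
  [0,33.3,0],
  [0,33.3,0],
  [0,33.3,0],
  [0,33.3,0],
  [0,33.3,0],
  [0,33.3,0],
], yaw=[0,0,0,0,0,0,0,0,0,0], claw=[0.4,0.4,0.4,0.4,0.4,0.4,0.4,0.4,0.4,0.4])

```text
time_s: 8.53
position: [0.5938, 0.1125, 0.1399]
orientation: [3.142, 0.001, 0.2]
contact_force: [0.9, 1.0, -0.5]
gripper_width: 0.0511
finger_force: 0.0
```

step_arm([
  [0,0,0],
  [0,0,0],
  [0,0,30],
  [0,0,30],
  [0,0,30],
  [0,0,16],
  [0,0,0],
  [0,0,0],
], yaw=[0,0,0,0,0,0,0,0], claw=[0.4,0.4,0.4,0.4,0.4,0.4,0.4,0.4])

```text
time_s: 9.2
position: [0.5931, 0.1159, 0.0338]
orientation: [-3.141, 0.002, 0.202]
contact_force: [0.2, -0.6, -0.2]
gripper_width: 0.0514
finger_force: 0.0
```

step_arm([
  [0,0,0],
  [0,0,0],
  [0,0,0],
  [0,0,0],
  [0,0,-26],
  [0,0,-40],
  [0,0,-40],
  [0,0,0],
], yaw=[0,0,0,0,0,0,0,0], claw=[0.9,0.9,0.9,0.9,0.9,0.9,0.9,0.9])

```text
time_s: 9.87
position: [0.598, 0.1162, 0.1491]
orientation: [3.141, -0.012, 0.2]
contact_force: [1.5, 0.2, -0.1]
gripper_width: 0.0208
finger_force: 39.5
```

step_arm([
  [-1.3,-32.4,0],
  [-1.3,-32.4,0],
  [-1.3,-32.4,0],
  [-1.3,-32.4,0],
  [-1.3,-32.4,0],
  [-1.3,-32.4,0],
  [-1.3,-32.4,0],
  [-1.3,-32.4,0],
  [0,0,0],
  [0,0,0],
], yaw=[0,0,0,0,0,0,0,0,0,0], claw=[0.9,0.9,0.9,0.9,0.9,0.9,0.9,0.9,0.9,0.9])

```text
time_s: 10.7
position: [0.531, 0.3692, 0.1408]
orientation: [-3.14, -0.0, 0.204]
contact_force: [0.7, -0.5, -0.5]
gripper_width: 0.0213
finger_force: 39.5
```

step_arm([
  [0,0,30],
  [0,0,30],
  [0,0,30],
  [0,0,8],
  [0,0,0],
  [0,0,0],
  [0,0,0],
  [0,0,-28],
  [0,0,-30],
  [0,0,-40],
], yaw=[0,0,0,0,0,0,0,0,0,0], claw=[0.9,0.9,0.9,0.9,0.9,0.55,0.55,0.55,0.55,0.55])

```text
time_s: 11.53
position: [0.5321, 0.3642, 0.1398]
orientation: [3.139, 0.004, 0.198]
contact_force: [1.1, -0.2, -0.3]
gripper_width: 0.0385
finger_force: 0.0
```

step_arm([
  [-12.6,30.2,0],
  [-12.6,30.2,0],
  [-12.6,30.2,0],
  [-12.6,30.2,0],
  [-12.6,30.2,0],
  [-12.6,30.2,0],
  [-12.6,30.2,0],
  [-12.6,30.2,0],
  [0,0,0],
  [0,0,0],
], yaw=[0,0,0,0,0,0,0,0,0,0], claw=[0.4,0.4,0.4,0.4,0.4,0.4,0.4,0.4,0.4,0.4])

```text
time_s: 12.37
position: [0.4818, 0.1066, 0.141]
orientation: [3.14, -0.001, 0.194]
contact_force: [0.3, -0.7, 0.2]
gripper_width: 0.0513
finger_force: 0.0
```

step_arm([
  [0,0,30],
  [0,0,30],
  [0,0,30],
  [0,0,16],
  [0,0,0],
  [0,0,0],
  [0,0,0],
  [0,0,0],
  [0,0,0],
], yaw=[0,0,0,0,0,0,0,0,0], claw=[0.4,0.4,0.4,0.4,0.4,0.9,0.9,0.9,0.9])

```text
time_s: 13.12
position: [0.4829, 0.1103, 0.036]
orientation: [3.141, -0.003, 0.2]
contact_force: [-1.3, 0.6, 7.0]
gripper_width: 0.0212
finger_force: 40.1
```

step_arm([
  [0,0,-26],
  [0,0,-40],
  [0,0,-40],
  [0,0,0],
], yaw=[0,0,0,0], claw=[0.9,0.9,0.9,0.9])

```text
time_s: 13.45
position: [0.4854, 0.1113, 0.1482]
orientation: [3.141, -0.011, 0.2]
contact_force: [1.0, 1.0, 0.4]
gripper_width: 0.0208
finger_force: 39.3
```

step_arm([
  [2.6,-35.8,0],
  [2.6,-35.8,0],
  [2.6,-35.8,0],
  [2.6,-35.8,0],
  [2.6,-35.8,0],
  [2.6,-35.8,0],
  [2.6,-35.8,0],
  [2.6,-35.8,0],
  [2.6,-35.8,0],
  [0,0,0],
], yaw=[0,0,0,0,0,0,0,0,0,0], claw=[0.9,0.9,0.9,0.9,0.9,0.9,0.9,0.9,0.9,0.9])

```text
time_s: 14.28
position: [0.4369, 0.4379, 0.1415]
orientation: [-3.136, -0.0, 0.207]
contact_force: [-1.3, -1.5, -0.4]
gripper_width: 0.021
finger_force: 39.4
```

step_arm([
  [0,0,0],
  [0,0,30],
  [0,0,30],
  [0,0,30],
  [0,0,8],
  [0,0,0],
  [0,0,0],
  [0,0,0],
  [0,0,-28],
  [0,0,-30],
], yaw=[0,0,0,0,0,0,0,0,0,0], claw=[0.9,0.9,0.9,0.9,0.9,0.9,0.55,0.55,0.55,0.55])

```text
time_s: 15.12
position: [0.4404, 0.4298, 0.1015]
orientation: [3.141, 0.001, 0.2]
contact_force: [0.4, 0.6, 1.1]
gripper_width: 0.0385
finger_force: 0.0
```

step_arm([
  [0,0,-40],
  [0.5,30.5,0],
  [0.5,30.5,0],
  [0.5,30.5,0],
  [0.5,30.5,0],
  [0.5,30.5,0],
  [0.5,30.5,0],
  [0.5,30.5,0],
  [0.5,30.5,0],
  [0,0,0],
], yaw=[0,0,0,0,0,0,0,0,0,0], claw=[0.4,0.4,0.4,0.4,0.4,0.4,0.4,0.4,0.4,0.4])

```text
time_s: 15.95
position: [0.4956, 0.1854, 0.1421]
orientation: [3.138, -0.003, 0.192]
contact_force: [0.4, -0.6, -0.2]
gripper_width: 0.051
finger_force: 0.0
```

step_arm([
  [0,0,30],
  [0,0,30],
  [0,0,30],
  [0,0,16],
  [0,0,0],
  [0,0,0],
  [0,0,0],
  [0,0,0],
  [0,0,0],
], yaw=[0,0,0,0,0,0,0,0,0], claw=[0.4,0.4,0.4,0.4,0.4,0.9,0.9,0.9,0.9])

```text
time_s: 16.7
position: [0.4945, 0.1927, 0.0367]
orientation: [-3.141, -0.004, 0.2]
contact_force: [-0.8, -0.3, 8.2]
gripper_width: 0.0215
finger_force: 38.3
```

step_arm([
  [0,0,-26],
  [0,0,-40],
  [0,0,-40],
  [0,0,0],
  [-2.2,-29.8,0],
  [-2.2,-29.8,0],
  [-2.2,-29.8,0],
  [-2.2,-29.8,0],
  [-2.2,-29.8,0],
  [-2.2,-29.8,0],
], yaw=[0,0,0,0,0,0,0,0,0,0], claw=[0.9,0.9,0.9,0.9,0.9,0.9,0.9,0.9,0.9,0.9])

```text
time_s: 17.53
position: [0.4445, 0.366, 0.1419]
orientation: [-3.141, -0.002, 0.199]
contact_force: [0.2, 0.7, -1.2]
gripper_width: 0.021
finger_force: 38.7
```

step_arm([
  [0,0,0],
  [0,0,0],
  [0,0,30],
  [0,0,30],
  [0,0,30],
  [0,0,8],
  [0,0,0],
  [0,0,0],
  [0,0,0],
  [0,0,0],
], yaw=[0,0,0,0,0,0,0,0,0,0], claw=[0.9,0.9,0.9,0.9,0.9,0.9,0.9,0.55,0.55,0.55])

```text
time_s: 18.37
position: [0.4456, 0.3648, 0.0442]
orientation: [-3.141, -0.002, 0.199]
contact_force: [0.6, -0.0, 0.4]
gripper_width: 0.0384
finger_force: 0.0
```

step_arm([
  [0,0,-28],
  [0,0,-30],
  [0,0,-40],
  [0,30,-30],
  [0,40,-30],
  [0,40,0],
  [0,40,0],
  [0,40,0],
  [0,30,0],
  [0,0,0],
], yaw=[0,0,0,0,0,0,0,0,0,0], claw=[0.55,0.55,0.55,0.55,0.1,0.1,0.1,0.1,0.1,0.1])

```text
time_s: 19.2
position: [0.4887, 0.1486, 0.1958]
orientation: [3.138, -0.001, 0.191]
contact_force: [-0.1, -0.5, -0.8]
gripper_width: 0.0769
finger_force: 0.0
```

```bash
cat > m3.py <<'E'
from fit import *
T=r.capture("top");S=r.capture("side");P=[T,S]
s=r.sense();print(s["position"].round(4),s["orientation"].round(3),round(s["time_s"],2))
W=((0,0,139),(15,60,255))
full(P,((0,0,0),(180,255,60)),"bar",(.432,-.356),0,(0,.05),zc=.046,rad=(13,12))
c=np.array([.433,-.356])
full(P,((0,0,132),(18,60,255)),"plate",c,0,(0,.05),zc=.018,rad=(24,26),hull=True)
full([S],((0,0,146),(18,60,255)),"plate",c,0,(0,.05),zc=.018,rad=(24,26),hull=True,single=False)
full(P,((0,0,0),(180,255,80)),"lower",(.6396,-.1525),0,(0,.05),zc=.05,rad=(27,28),hull=True)
full(P,((15,0,165),(45,80,255)),"bed",(.64,-.165),0,(0,.05),zc=.03,rad=(46,42),hull=True)
full(P,RED,"scraper",(.4488,-.1534),0,(.09,),rad=(25,35))
a=np.vstack([cv2.resize(T["color"][160:240,170:290],None,fx=4,fy=4)[:,:480],cv2.resize(S["color"][280:380,205:325],None,fx=4,fy=4)[:270]])
b=np.vstack([cv2.resize(T["color"][190:240,390:460],None,fx=4.5,fy=4.5),cv2.resize(S["color"][130:175,335:400],None,fx=4.5,fy=4.5)])
H=max(a.shape[0],b.shape[0]);q=np.zeros((H,a.shape[1]+316,3),np.uint8);q[:a.shape[0],:a.shape[1]]=a;q[:b.shape[0],a.shape[1]:a.shape[1]+b.shape[1]][:, :b.shape[1]]=0
q[:225,a.shape[1]:a.shape[1]+315]=b[:225,:315] if b.shape[1]>=315 else 0
cv2.imwrite("pics/c3.png",q[...,::-1])
E
sed -i 's/,b=np.vstack.*//' m3.py
python3 - <<'E'
L=open('m3.py').read().split('\n')
L=[l for l in L if not l.startswith(('b=','H=','q['))]
L=[l.replace('q[...,::-1]','a[...,::-1]') for l in L]
open('m3.py','w').write('\n'.join(L))
E
python3 m3.py
```

```text
[0.4873 0.1547 0.1959] [ 3.141e+00 -2.000e-03  1.970e-01] 19.3
bar [ 0.4324 -0.3591  0.0991] iou 0.554 | [ 0.4334 -0.3603  0.0756] 0.41 | [ 0.4324 -0.3591  0.0991] 0.7 
plate [ 0.4347 -0.3606  0.0352] iou 0.646 | [ 0.4339 -0.3606  0.0388] 0.91 | [ 0.4268 -0.3179 -0.7722] 0.42 
plate [ 0.4294 -0.3284 -0.6258] iou 0.488 
lower [ 0.6374 -0.1558 -0.0347] iou 0.664 | [ 0.6391 -0.1533 -0.036 ] 0.89 | [ 0.6425 -0.2033  0.2044] 0.7 
bed [ 0.6429 -0.1726 -0.0056] iou 0.567 | [ 0.643  -0.1726 -0.0049] 0.94 | [ 0.6929 -0.1741  0.3997] 0.21 
scraper [ 0.4496 -0.1523  0.0902] iou 0.82 | [ 0.4496 -0.1523  0.0903] 0.79 | [ 0.4496 -0.1523  0.0902] 0.85
```

View pics/c3.png

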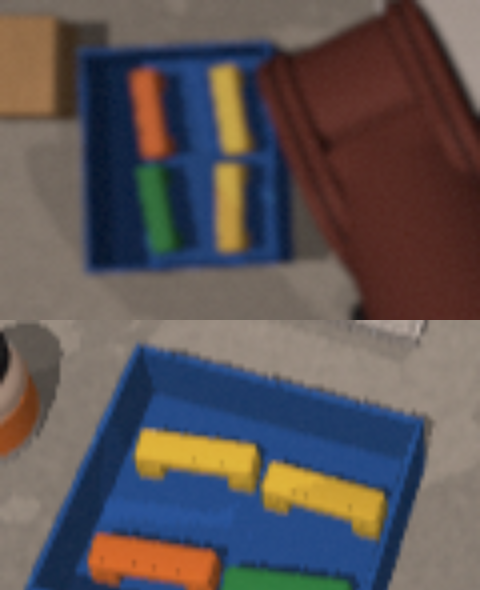

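All four pulls lie in the tote: the top crop shows orange (150,110), yellow (230,110), green (158,205) and yellow (230,205), all inside the walls. Next I'll pin down the mould and pins from keypoints.

```bash
cat > kp.py <<'E'
from fit import *
def kfit(obs,v0,zfree=False):
    # obs: (cam, uv, model xyz mm)
    def f(v): return np.concatenate([(proj(p,place(np.array([m])/1000.,v,v[3] if zfree else 0))[0]-u) for p,u,m in obs])
    o=least_squares(f,list(v0)+([0] if zfree else []),loss="soft_l1",f_scale=.5); return o.x,np.abs(o.fun).reshape(-1,2).round(1)
E
python3 - <<'E'
from kp import *
T=r.capture("top");S=r.capture("side")
t=lambda a,b:np.array([330+a/5-.4,130+b/5-.4]); s=lambda a,b:np.array([230+a/5-.4,95+b/5-.4])
L=[(T,t(110,68),(55,65,50)),(T,t(293,72),(55,-65,50)),(T,t(291,222),(-55,-65,50)),(T,t(110,215),(-55,65,50)),
(T,t(135,137),(0,48,72)),(T,t(268,143),(0,-48,72)),
(S,s(262,295),(55,-65,50)),(S,s(400,337),(-55,-65,50)),(S,s(330,462),(-55,65,50)),(S,s(188,410),(55,65,50)),(S,s(321,297),(0,-48,76)),(S,s(266,386),(0,48,76))]
for z in(0,1):
  for nm,o in(("all",L),("T",L[:6]),("S",L[6:])):
    if z and nm!="all":continue
    v,e=kfit(o,(.64,-.15,0),z);print("seat",nm,v.round(4),e.tolist() if nm=="all" else "")
U_=[(T,t(385,365),(55,65,18)),(T,t(560,357),(55,-65,18)),(T,t(568,510),(-55,-65,18)),(T,t(393,515),(-55,65,18)),(T,t(437,437),(0,35,54)),(T,t(547,433),(0,-35,54)),
(S,s(603,213),(55,-65,18)),(S,s(742,238),(-55,-65,18)),(S,s(712,341),(-55,65,18)),(S,s(567,310),(55,65,18)),(S,s(665,218),(0,-35,54)),(S,s(650,270),(0,35,54))]
for z in(0,1):
  for nm,o in(("all",U_),("T",U_[:6]),("S",U_[6:])):
    if z and nm!="all":continue
    v,e=kfit(o,(.434,-.36,0.03),z);print("mould",nm,v.round(4),e.tolist() if nm=="all" else "")
E
```

```text
seat all [ 0.6399 -0.1507 -0.0234] [[0.1, 0.2], [0.6, 0.2], [0.9, 0.4], [0.8, 0.5], [0.1, 0.1], [0.3, 0.2], [0.2, 1.1], [0.4, 2.1], [0.5, 2.2], [0.8, 0.1], [0.2, 0.2], [0.2, 0.1]]
seat T [ 0.6404 -0.152  -0.0143] 
seat S [ 0.6384 -0.1471 -0.0387] 
seat all [ 0.6413 -0.1529 -0.0253 -0.0061] [[0.6, 0.3], [0.3, 0.3], [0.6, 0.3], [0.4, 0.4], [0.4, 0.0], [0.7, 0.2], [0.1, 0.3], [0.3, 1.3], [0.3, 1.5], [0.7, 0.6], [0.2, 0.6], [0.2, 0.8]]
mould all [ 0.4327 -0.3596  0.0528] [[0.1, 0.1], [0.3, 0.2], [0.5, 0.3], [0.0, 0.1], [1.0, 0.2], [1.3, 0.2], [0.1, 0.4], [0.1, 0.2], [0.3, 1.7], [0.7, 2.1], [0.7, 1.2], [0.1, 0.4]]
mould T [ 0.433  -0.3591  0.0486] 
mould S [ 0.4326 -0.3611  0.0597] 
mould all [ 0.4327 -0.3591  0.0525  0.0012] [[0.2, 0.0], [0.2, 0.2], [0.5, 0.3], [0.1, 0.2], [1.0, 0.2], [1.4, 0.2], [0.1, 0.5], [0.1, 0.3], [0.3, 1.6], [0.7, 2.0], [0.7, 1.3], [0.1, 0.2]]
```

step_arm([
  [0,0,0],
  [0,0,0],
  [0,0,0],
  [0,0,0],
  [0,0,0],
  [0,0,0],
  [0,0,0],
  [0,0,0],
  [0,0,0],
  [0,0,0],
], yaw=[-0.118,-0.118,-0.118,-0.118,-0.118,-0.118,-0.118,-0.118,-0.118,-0.118], claw=[0.4,0.4,0.4,0.4,0.4,0.4,0.4,0.4,0.4,0.4], grip_force=90)

```text
time_s: 20.23
position: [0.4863, 0.158, 0.1952]
orientation: [3.141, -0.001, 1.389]
contact_force: [0.1, -1.1, 0.7]
gripper_width: 0.0513
finger_force: 0.0
```

step_arm([
  [0,0,0],
  [0,0,0],
  [0,0,0],
  [-33.7,-5.3,0],
  [-33.7,-5.3,0],
  [-33.7,-5.3,0],
  [-33.7,-5.3,0],
  [-33.7,-5.3,0],
  [-33.7,-5.3,0],
  [-33.7,-5.3,0],
], yaw=[-0.118,-0.118,0,0,0,0,0,0,0,0], claw=[0.4,0.4,0.4,0.4,0.4,0.4,0.4,0.4,0.4,0.4])

```text
time_s: 21.07
position: [0.4602, -0.0818, 0.1953]
orientation: [3.141, 0.0, 1.613]
contact_force: [0.4, -1.0, 0.2]
gripper_width: 0.0507
finger_force: 0.0
```

step_arm([
  [-33.7,-5.3,0],
  [-33.7,-5.3,0],
  [-33.7,-5.3,0],
  [-33.7,-5.3,0],
  [-33.7,-5.3,0],
  [-33.7,-5.3,0],
  [-33.7,-5.3,0],
  [-33.7,-5.3,0],
  [0,0,0],
  [0,0,0],
], yaw=[0,0,0,0,0,0,0,0,0,0], claw=[0.4,0.4,0.4,0.4,0.4,0.4,0.4,0.4,0.4,0.4])

```text
time_s: 21.9
position: [0.4301, -0.3536, 0.1945]
orientation: [-3.142, -0.001, 1.61]
contact_force: [-0.6, 2.5, 0.8]
gripper_width: 0.0514
finger_force: 0.0
```

step_arm([
  [0,0,0],
  [0,0,0],
  [0,0,0],
], yaw=[0,0,0], claw=[0.4,0.4,0.4])

```text
time_s: 22.15
position: [0.4309, -0.3511, 0.195]
orientation: [3.141, -0.0, 1.617]
contact_force: [-0.7, 0.2, -0.3]
gripper_width: 0.0516
finger_force: 0.0
```

Run:
```python
from fit import *
T=r.capture("top");S=r.capture("side");P=[T,S]
print(r.sense()["q"].round(2))
full(P,((0,0,0),(180,255,80)),"lower",(.6396,-.1525),0,(-.015,),zc=.05,rad=(27,28),hull=True)
full(P,RED,"scraper",(.4488,-.1534),0,(.09,),rad=(25,35))
full(P,((0,0,0),(180,255,60)),"bar",(.433,-.3595),0,(0.05,),zc=.046,rad=(13,12))
a=cv2.resize(S["color"][90:220,230:400],None,fx=4.4,fy=4.4,interpolation=cv2.INTER_CUBIC);cv2.imwrite("pics/c4.png",a[...,::-1])
```

```text
[ 0.99  0.21 -0.44  1.75  0.1   1.2   0.57]
lower [ 0.6403 -0.1521 -0.0174] iou 0.908 | [ 0.6365 -0.1523 -0.0039] 0.9 | [ 0.6403 -0.1521 -0.0174] 0.92 
scraper [ 0.4487 -0.1533  0.0902] iou 0.838 | [ 0.4487 -0.1533  0.0902] 0.83 | [ 0.4488 -0.1528  0.0869] 0.84 
bar [ 0.433  -0.3645  0.0813] iou 0.564 | [ 0.4334 -0.3658  0.0602] 0.48 | [ 0.4319 -0.3544  0.1018] 0.72
```

View pics/c4.png

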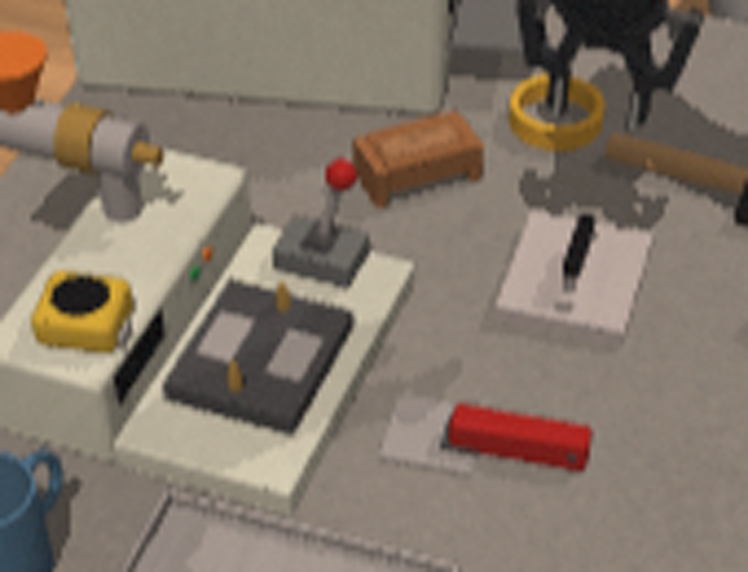

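The side crop shows the mould untouched, with the gripper above and beyond it. The lever still leans towards the robot and the dock slot faces the camera. Descending on the grip bar.

step_arm([
  [-8.5,1.6,20],
  [0,0,35],
  [0,0,35],
  [0,0,30],
  [0,0,20],
  [0,0,8],
  [0,0,0],
  [0,0,0],
], yaw=[0,0,0,0,0,0,0,0], claw=[0.4,0.4,0.4,0.4,0.4,0.4,0.4,0.4])

```text
time_s: 22.92
position: [0.4326, -0.3611, 0.0476]
orientation: [3.141, 0.0, 1.616]
contact_force: [0.2, 0.2, 0.5]
gripper_width: 0.0516
finger_force: 0.0
```

step_arm([
  [0,0,0],
  [0,0,0],
  [0,0,0],
  [0,0,0],
  [0,0,0],
], yaw=[0,0,0,0,0], claw=[1,1,1,1,1])

```text
time_s: 23.33
position: [0.4329, -0.3617, 0.0484]
orientation: [3.14, 0.002, 1.615]
contact_force: [-0.9, 0.6, 6.7]
gripper_width: 0.0126
finger_force: 88.4
```

step_arm([
  [0,0,-15],
  [0,0,-25],
  [0,0,-35],
  [0,0,-35],
  [0,0,-35],
  [0,0,-35],
  [0,0,-30],
  [0,0,0],
  [0,0,0],
], yaw=[0,0,0,0,0,0,0,0.06,0], claw=[1,1,1,1,1,1,1,1,1])

```text
time_s: 24.08
position: [0.4324, -0.3613, 0.2586]
orientation: [3.139, 0.002, 1.553]
contact_force: [0.3, -0.4, -8.1]
gripper_width: 0.0124
finger_force: 88.8
```

step_arm([
  [23.6,22.7,0],
  [23.6,22.7,0],
  [23.6,22.7,0],
  [23.6,22.7,0],
  [23.6,22.7,0],
  [23.6,22.7,0],
  [23.6,22.7,0],
  [23.6,22.7,0],
  [23.6,22.7,0],
  [0,0,0],
], yaw=[0,0,0,0,0,0,0,0,0,0], claw=[1,1,1,1,1,1,1,1,1,1])

```text
time_s: 24.92
position: [0.642, -0.1434, 0.2543]
orientation: [-3.14, -0.006, 1.566]
contact_force: [-0.8, 2.3, -5.3]
gripper_width: 0.0126
finger_force: 89.4
```

step_arm([
  [0,0,0],
  [0,0,0],
  [0,0,0],
  [0,0,0],
], yaw=[0,0,0,0], claw=[1,1,1,1])

```text
time_s: 25.25
position: [0.6387, -0.1531, 0.2562]
orientation: [-3.14, 0.0, 1.554]
contact_force: [0.8, 0.3, -6.1]
gripper_width: 0.0121
finger_force: 89.4
```

Run:
```python
from h import *
T=r.capture("top");S=r.capture("side")
s=r.sense();print(s["position"].round(4),s["orientation"].round(3),s["gripper_width"])
p=s["position"]-[0,0,.046]
print(proj(T,p),proj(S,p))
a=cv2.resize(S["color"][90:210,230:340],None,fx=5,fy=5,interpolation=cv2.INTER_CUBIC)
b=cv2.resize(T["color"][120:200,340:400],None,fx=4,fy=4,interpolation=cv2.INTER_CUBIC)
q=np.zeros((600,790,3),np.uint8);q[:,:550]=a;q[:320,550:]=b;cv2.imwrite("pics/c5.png",q[...,::-1])
```

```text
[ 0.639  -0.1529  0.2567] [-3.141  0.     1.554] 0.012126753782665119
[[376.2747961  150.13606545]] [[286.52782835 131.43261562]]
```

View pics/c5.png

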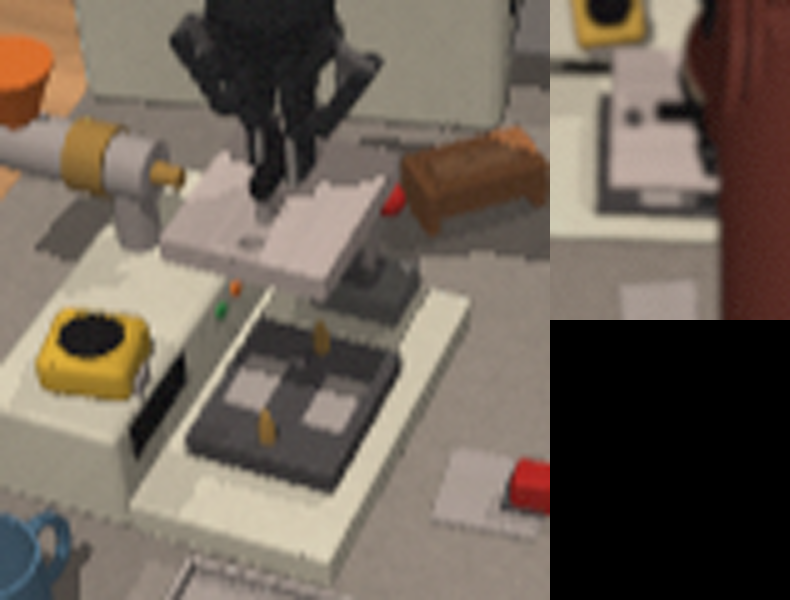

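Run:
```python
from kp import *
T=r.capture("top");S=r.capture("side")
s=lambda a,b:np.array([230+a/5-.4,90+b/5-.4]);t=lambda a,b:np.array([340+(a-550)/4-.4,120+b/4-.4])
Z=208
U_=[(S,s(163,243),(55,65,18+Z)),(S,s(325,280),(-55,65,18+Z)),(S,s(388,178),(-55,-65,18+Z)),(S,s(250,241),(0,48,18+Z)),
(T,t(612,48),(55,65,18+Z)),(T,t(608,188),(-55,65,18+Z)),(T,t(633,117),(0,48,18+Z))]
for nm,o in(("all",U_),("S",U_[:4]),("T",U_[4:])):
    v,e=kfit(o,(.64,-.15,0));print("mould",nm,v.round(4),e.tolist() if nm=="all" else "")
v,e=kfit(U_,(.64,-.15,0),True);print(v)
L=[(S,s(270,318),(55,-65,50)),(S,s(399,363),(-55,-65,50)),(S,s(330,487),(-55,65,50)),(S,s(190,437),(55,65,50)),(S,s(321,321),(0,-48,76)),(S,s(266,410),(0,48,76))]
v,e=kfit(L,(.64,-.15,0));print("seat S",v.round(4),e.tolist())
v,e=kfit(L[-2:],(.64,-.15,0));print("pins S",v.round(4),e.tolist())
```

```text
mould all [ 0.6385 -0.1475 -0.0033] [[1.1, 0.7], [0.1, 0.1], [2.1, 5.0], [0.2, 0.2], [0.4, 0.1], [0.2, 0.2], [0.4, 0.2]]
mould S [ 0.6401 -0.1458  0.0314] 
mould T [ 0.6376 -0.1481 -0.0201] 
[ 0.63963718 -0.14876468  0.00190709 -0.00309617]
seat S [ 0.6365 -0.1469 -0.0621] [[0.5, 0.0], [1.6, 0.9], [0.1, 0.9], [1.1, 0.1], [0.8, 1.0], [0.2, 1.1]]
pins S [ 0.6396 -0.1515 -0.0259] [[0.0, 0.1], [0.0, 0.1]]
```

step_arm([
  [-3.5,1,25],
  [0,0,30],
  [0,0,30],
  [0,0,25],
  [0,0,10],
  [0,0,0],
  [0,0,0],
  [0,0,0],
  [0,0,0],
], yaw=[0,0,0,0,0,0,0,0,0], claw=[1,1,1,1,1,1,1,1,1])

```text
time_s: 26.2
position: [0.6417, -0.1554, 0.1391]
orientation: [3.138, 0.001, 1.556]
contact_force: [-0.1, -0.5, -6.1]
gripper_width: 0.0123
finger_force: 89.2
```

Run:
```python
from h import *
T=r.capture("top");S=r.capture("side")
s=r.sense();print(s["position"].round(4),s["orientation"].round(3),s["gripper_width"],s["contact_force"])
a=cv2.resize(S["color"][130:200,250:325],None,fx=7,fy=7,interpolation=cv2.INTER_CUBIC)
b=cv2.resize(T["color"][135:185,340:380],None,fx=6.5,fy=6.5,interpolation=cv2.INTER_CUBIC)
q=np.zeros((490,800,3),np.uint8);q[:,:525]=a;q[:325,530:790]=b;cv2.imwrite("pics/c6.png",q[...,::-1])
```

```text
[ 0.6413 -0.1554  0.1385] [3.139e+00 1.000e-03 1.556e+00] 0.01243952322191885 [-7.04550210e-01  5.13357349e-03 -6.49746916e+00]
```

View pics/c6.png

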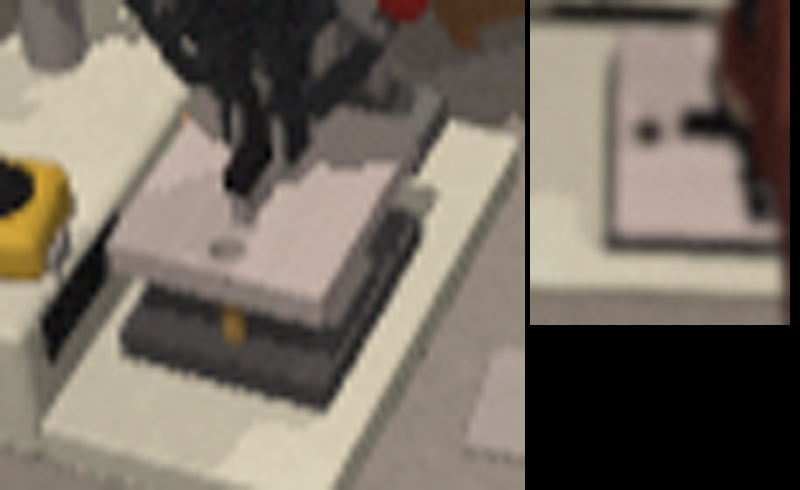

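Run:
```python
from h import *
T=r.capture("top");S=r.capture("side")
print("T hole",onz(T,(358.1,154.75),.108),"pin",onz(T,(356.6,157.0),.074))
print("S hole",onz(S,(282.3,164.9),.108),"pin",onz(S,(282.8,171.8),.076))
# plate vs lower edge, top view
print(onz(T,(352.7,155),.108)[0,1],onz(T,(351.6,155),.05)[0,1]); print(onz(T,(365,171.1),.108)[0,0],onz(T,(365,172.6),.05)[0,0])
```

```text
T hole [[ 0.64277265 -0.10496302  0.108     ]] pin [[ 0.64102701 -0.10289108  0.074     ]]
S hole [[ 0.64032761 -0.10357393  0.108     ]] pin [[ 0.64063541 -0.10325931  0.076     ]]
-0.08632732521280463 -0.08694991575146814
0.5861967925997971 0.5890082393883125
```

The side crop shows the hole directly over the +y pin (hole at (229,247), pin at (233,325) in the crop). Both views put the offset within about 2 mm, inside the taper's capture range. Lowering.

step_arm([
  [0,0,6],
  [0,0,6],
  [0,0,6],
  [0,0,4],
  [0,0,0],
], yaw=[0,0,0,0,0], claw=[1,1,1,1,1])

```text
time_s: 26.82
position: [0.6396, -0.1552, 0.113]
orientation: [-3.139, -0.001, 1.556]
contact_force: [-0.8, 0.2, -5.9]
gripper_width: 0.0122
finger_force: 89.3
```

step_arm([
  [0,0,4],
  [0,0,4],
  [0,0,0],
  [0,0,0],
], yaw=[0,0,0,0], claw=[1,1,1,1])

```text
time_s: 27.15
position: [0.6403, -0.1553, 0.1065]
orientation: [-3.141, -0.0, 1.556]
contact_force: [-0.0, -0.9, -5.7]
gripper_width: 0.0125
finger_force: 89.3
```

step_arm([
  [0,0,4],
  [0,0,3],
  [0,0,1],
  [0,0,0],
  [0,0,0],
], yaw=[0,0,0,0,0], claw=[1,1,1,1,1])

```text
time_s: 27.57
position: [0.6405, -0.1553, 0.0988]
orientation: [3.142, -0.0, 1.556]
contact_force: [0.2, -0.9, -5.9]
gripper_width: 0.0121
finger_force: 89.4
```

step_arm([
  [0,0,1],
  [0,0,0],
  [0,0,0],
], yaw=[0,0,0], claw=[1,1,1])

```text
time_s: 27.82
position: [0.6406, -0.1553, 0.0985]
orientation: [3.141, 0.0, 1.556]
contact_force: [-4.0, -0.1, 2.1]
gripper_width: 0.012
finger_force: 90.6
```

step_arm([
  [0,0,0],
  [0,0,0],
  [0,0,0],
  [0,0,0],
  [0,0,-15],
  [0,0,-35],
  [0,0,-40],
  [0,0,-30],
  [0,0,0],
], yaw=[0,0,0,0,0,0,0,0,0], claw=[0.7,0.5,0.5,0.5,0.5,0.5,0.5,0.5,0.5])

```text
time_s: 28.57
position: [0.6436, -0.1553, 0.2256]
orientation: [3.131, 0.002, 1.556]
contact_force: [0.9, 0.9, 1.1]
gripper_width: 0.0427
finger_force: 0.0
```

step_arm([
  [0,-35,0],
  [0,-40,0],
  [0,-40,0],
  [0,-25,0],
  [0,0,0],
  [0,0,0],
  [0,0,0],
], yaw=[0,0,0,0,0,0,0], claw=[0.5,1,1,1,1,1,1])

```text
time_s: 29.15
position: [0.5011, -0.1533, 0.2182]
orientation: [3.14, 0.0, 1.556]
contact_force: [0.1, 0.7, -0.2]
gripper_width: -0.0002
finger_force: 0.0
```

Run:
```python
from kp import *
T=r.capture("top");S=r.capture("side");P=[T,S]
s=r.sense();print(s["position"].round(4),s["orientation"].round(3))
print("ball0",tri(T,(410.6,161.2),S,(307,129)))
c=[]
for p,n in((T,(410.6,161.2)),(S,(307,129))):
    m=mask(p,*RED,n,7); 
    if m is None: print("none");continue
    ys,xs=np.nonzero(m);c.append(((xs.mean()+.5)/4-.5,(ys.mean()+.5)/4-.5));print(c[-1],m.sum()/16)
if len(c)==2: print("ball",tri(T,c[0],S,c[1]))
full(P,RED,"scraper",(.4488,-.1534),0,(.09,),rad=(25,35))
a=cv2.resize(S["color"][95:215,230:340],None,fx=4.8,fy=4.8,interpolation=cv2.INTER_CUBIC)
b=cv2.resize(T["color"][120:200,330:420],None,fx=3,fy=3,interpolation=cv2.INTER_CUBIC)
q=np.zeros((576,800,3),np.uint8);q[:,:528]=a;q[:240,528:798]=b;cv2.imwrite("pics/c7.png",q[...,::-1])
```

```text
[ 0.5015 -0.1529  0.2178] [ 3.141e+00 -1.000e-03  1.557e+00]
ball0 (array([ 0.61839095, -0.28115013,  0.12910883]), np.float64(0.0008805930209389237))
(np.float64(410.0864779874214), np.float64(162.98958333333334)) 79.5
(np.float64(307.09146859083194), np.float64(129.17041595925298)) 36.8125
ball (array([ 0.61429762, -0.27820838,  0.13132695]), np.float64(0.004099973726127485))
scraper [ 0.4488 -0.1534  0.09  ] iou 0.551 | [ 0.4454 -0.16    0.3621] 0.29 | [ 0.4488 -0.1534  0.09  ] 0.84
```

View pics/c7.png

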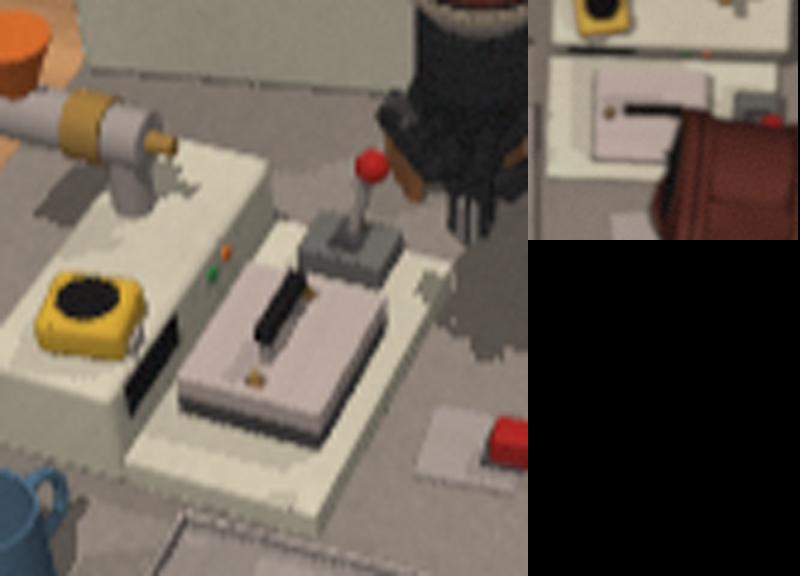

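The mould sits flush, with both brass pins showing through its holes (crop (255,378) and (310,293)). The lever still leans towards the robot, with its ball at about (0.617,-0.281,0.127), so I can now throw it.

step_arm([
  [-31.8,13,0],
  [-31.8,13,0],
  [-31.8,13,0],
  [-31.8,13,0],
  [0,0,0],
  [0,0,30],
  [0,0,30],
  [0,0,30],
  [0,0,0],
  [0,0,0],
], yaw=[0,0,0,0,0,0,0,0,0,0], claw=[1,1,1,1,1,1,1,1,1,1])

```text
time_s: 30.08
position: [0.5503, -0.2804, 0.1263]
orientation: [-3.139, -0.002, 1.556]
contact_force: [0.7, -0.8, -0.2]
gripper_width: -0.0002
finger_force: 0.0
```

step_arm([
  [0,10,0],
  [0,10,0],
  [0,10,0],
  [0,10,0],
  [0,10,0],
  [0,10,0],
  [0,10,0],
  [0,10,0],
  [0,8,0],
], yaw=[0,0,0,0,0,0,0,0,0], claw=[1,1,1,1,1,1,1,1,1])

```text
time_s: 30.83
position: [0.6397, -0.2823, 0.1276]
orientation: [-3.141, -0.0, 1.556]
contact_force: [-1.4, -0.4, -0.8]
gripper_width: 0.0002
finger_force: 0.5
```

step_arm([
  [0,4,0],
  [0,4,0],
  [0,0,0],
], yaw=[0,0,0], claw=[1,1,1])

```text
time_s: 31.08
position: [0.6472, -0.2823, 0.1276]
orientation: [3.141, -0.0, 1.556]
contact_force: [0.0, -0.8, 0.1]
gripper_width: 0.0
finger_force: 0.0
```

step_arm([
  [0,4,0],
  [0,4,0],
  [0,0,0],
], yaw=[0,0,0], claw=[1,1,1])

```text
time_s: 31.33
position: [0.6508, -0.283, 0.1275]
orientation: [-3.133, -0.001, 1.555]
contact_force: [-19.3, 3.0, 9.6]
gripper_width: -0.0002
finger_force: 9.9
```

step_arm([
  [0,4,0],
  [0,0,0],
], yaw=[0,0], claw=[1,1])

```text
time_s: 31.5
position: [0.6515, -0.2831, 0.1273]
orientation: [-3.125, -0.001, 1.554]
contact_force: [-35.9, 6.1, 19.2]
gripper_width: -0.0
finger_force: 18.4
```

Run:
```python
from kp import *
T=r.capture("top");S=r.capture("side");P=[T,S]
print(r.sense()["contact_force"].round(1))
m=mask(S,*RED,(303,130),14)
if m is not None:
    ys,xs=np.nonzero(m);u=((xs.mean()+.5)/4-.5,(ys.mean()+.5)/4-.5);print(u,m.sum()/16)
    # lever angle: ball on circle about hinge (x0,y,0.052), y=-.281
    o,d=ray(S,u);t=(-.281-o[1])/d[0,1];q=o+t*d[0];print("ball at y=-.281:",q)
```

```text
[-35.    7.   19.2]
(np.float64(291.85993975903614), np.float64(127.2660642570281)) 31.125
ball at y=-.281: [ 0.67582941 -0.281       0.12182742]
```

step_arm([
  [0,-10,0],
  [0,-30,0],
  [0,-35,0],
  [0,-35,0],
  [0,0,-30],
  [0,0,-40],
  [0,0,-30],
  [0,0,0],
  [0,0,0],
], yaw=[0,0,0,0,0,0.122,0.122,0.122,0.122], claw=[1,1,1,1,1,0.3,0.3,0.3,0.3])

```text
time_s: 32.35
position: [0.5497, -0.2817, 0.2311]
orientation: [3.136, 0.0, 1.061]
contact_force: [-0.1, -0.1, -0.2]
gripper_width: 0.0484
finger_force: 0.0
```

step_arm([
  [0,0,0],
  [0,0,0],
  [0,0,0],
  [0,0,0],
  [0,0,0],
  [0,0,0],
  [0,0,0],
  [0,0,0],
  [0,0,0],
  [0,0,0],
], yaw=[0.122,0.122,0.122,0.122,0.122,0.122,0.122,0.122,0,0], claw=[0.3,0.3,0.3,0.3,0.3,0.3,0.3,0.3,0.3,0.3])

```text
time_s: 33.18
position: [0.5487, -0.2811, 0.2281]
orientation: [3.141, -0.0, 0.096]
contact_force: [-0.4, 0.3, -0.1]
gripper_width: 0.0598
finger_force: 0.0
```

step_arm([
  [0,0,0],
  [0,0,0],
  [0,0,0],
], yaw=[0,0,0], claw=[0.3,0.3,0.3])

```text
time_s: 33.43
position: [0.5486, -0.2812, 0.2278]
orientation: [-3.142, -0.0, 0.094]
contact_force: [0.5, -0.1, -0.4]
gripper_width: 0.0596
finger_force: 0.0
```

Run:
```python
from fit import *
T=r.capture("top");S=r.capture("side");P=[T,S]
s=r.sense();print(s["position"].round(4),s["orientation"].round(3),s["q"].round(2))
full(P,RED,"scraper",(.4488,-.1534),0,(.09,),rad=(25,35))
full(P,((3,70,30),(20,255,255)),"dock",(.6047,-.4494),0,(-.82,),rad=(20,25),hull=True)
m=mask(S,*RED,(295,128),14);ys,xs=np.nonzero(m);u=((xs.mean()+.5)/4-.5,(ys.mean()+.5)/4-.5)
o,d=ray(S,u);t=(-.281-o[1])/d[0,1];print("ball",(o+t*d[0]).round(4),m.sum()/16)
a=cv2.resize(S["color"][95:215,230:390],None,fx=4.5,fy=4.5,interpolation=cv2.INTER_CUBIC);cv2.imwrite("pics/c8.png",a[...,::-1])
```

```text
[ 0.5485 -0.2812  0.2278] [-3.142 -0.     0.093] [ 0.65  0.3  -0.3   1.57  0.09  1.29 -1.15]
scraper [ 0.4487 -0.1534  0.0904] iou 0.837 | [ 0.4487 -0.1534  0.0904] 0.83 | [ 0.4489 -0.1529  0.0867] 0.84 
dock [ 0.603  -0.4469 -0.8354] iou 0.731 | [ 0.603  -0.4469 -0.8354] 0.48 | [ 0.603  -0.4469 -0.8354] 0.98 
ball [ 0.6754 -0.281   0.1223] 35.8125
```

View pics/c8.png

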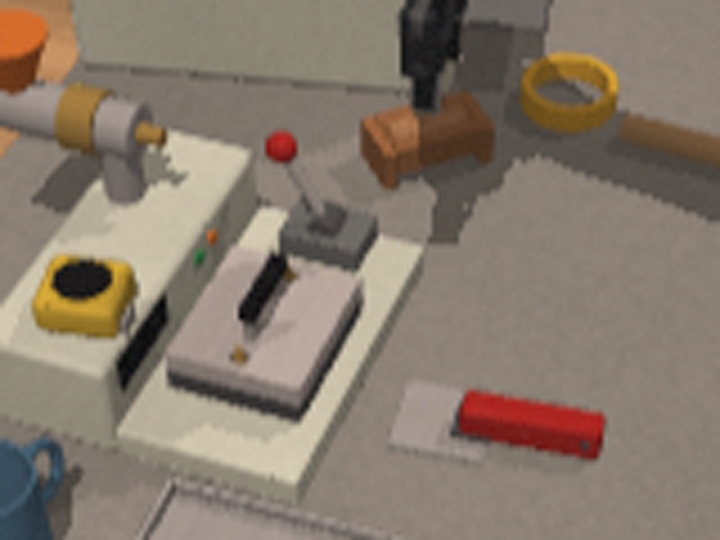

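Lever fully over (ball at crop (281,147), measured z 0.122, against the end stop), and the mould is still seated. The scraper hasn't moved. Fetching it.

step_arm([
  [-16.6,-22.8,0],
  [-16.6,-22.8,0],
  [-16.6,-22.8,0],
  [-16.6,-22.8,0],
  [-16.6,-22.8,0],
  [-16.6,-22.8,0],
  [0,0,0],
  [0,0,35],
  [0,0,35],
  [0,0,35],
], yaw=[0,0,0,0,0,0,0,0,0,0], claw=[0.3,0.3,0.3,0.3,0.3,0.3,0.3,0.3,0.3,0.3])

```text
time_s: 34.37
position: [0.4374, -0.1543, 0.1224]
orientation: [3.14, -0.002, 0.093]
contact_force: [0.3, -0.8, 0.2]
gripper_width: 0.0594
finger_force: 0.0
```

step_arm([
  [0,0,30],
  [0,0,30],
  [0,0,20],
  [0,0,12],
  [0,0,0],
  [0,0,0],
], yaw=[0,0,0,0,0,0], claw=[0.3,0.3,0.3,0.3,0.3,0.3])

```text
time_s: 34.87
position: [0.4367, -0.1539, 0.0307]
orientation: [-3.141, 0.001, 0.092]
contact_force: [0.8, 0.1, -0.1]
gripper_width: 0.0596
finger_force: 0.0
```

step_arm([
  [0,0,3],
  [0,0,0],
  [0,0,0],
  [0,0,0],
  [0,0,0],
  [0,0,0],
], yaw=[0,0,0,0,0,0], claw=[0.3,1,1,1,1,1])

```text
time_s: 35.37
position: [0.4374, -0.1542, 0.0289]
orientation: [3.141, -0.001, 0.092]
contact_force: [-2.5, 0.7, 6.8]
gripper_width: 0.024
finger_force: 88.9
```

step_arm([
  [0,0,-20],
  [0,0,-30],
  [0,0,-40],
  [0,0,0],
  [0,0,0],
], yaw=[0,0,0,0,0], claw=[1,1,1,1,1])

```text
time_s: 35.78
position: [0.4384, -0.1546, 0.1202]
orientation: [3.139, -0.005, 0.092]
contact_force: [0.2, -0.2, -2.7]
gripper_width: 0.0242
finger_force: 88.7
```

step_arm([
  [0,0,0],
  [0,0,0],
  [0,0,0],
  [0,0,0],
  [0,0,0],
  [0,0,0],
  [0,0,0],
  [0,0,0],
  [0,0,0],
  [0,0,0],
], yaw=[0.115,0.115,0.115,0.115,0.115,0.115,0.115,0.115,0,0], claw=[1,1,1,1,1,1,1,1,1,1])

```text
time_s: 36.62
position: [0.4362, -0.1538, 0.1168]
orientation: [3.141, 0.002, -0.824]
contact_force: [0.1, -0.4, -1.4]
gripper_width: 0.0245
finger_force: 88.7
```

step_arm([
  [27.2,10.9,0],
  [27.2,10.9,0],
  [27.2,10.9,0],
  [27.2,10.9,0],
  [27.2,10.9,0],
  [27.2,10.9,0],
  [27.2,10.9,0],
  [0,0,0],
  [0,0,0],
], yaw=[0,0,0,0,0,0,0,0,0], claw=[1,1,1,1,1,1,1,1,1])

```text
time_s: 37.37
position: [0.5088, -0.3473, 0.1165]
orientation: [3.141, 0.001, -0.827]
contact_force: [-0.2, 1.4, -2.1]
gripper_width: 0.0241
finger_force: 88.6
```

step_arm([
  [0,0,30],
  [0,0,30],
  [0,0,20],
  [0,0,4],
  [0,0,0],
  [0,0,0],
], yaw=[0,0,0,0,0,0], claw=[1,1,1,1,1,1])

```text
time_s: 37.87
position: [0.5099, -0.3455, 0.0347]
orientation: [-3.141, -0.001, -0.826]
contact_force: [0.2, -0.1, -0.6]
gripper_width: 0.0241
finger_force: 88.7
```

Run:
```python
from fit import *
T=r.capture("top");S=r.capture("side");P=[T,S]
s=r.sense();print(s["position"].round(4),s["orientation"].round(3),s["contact_force"].round(1))
full([S],((3,70,30),(20,255,255)),"dock",(.6038,-.448),0,(-.82,),rad=(20,25),hull=True,single=False)
a=cv2.resize(S["color"][95:175,305:395],None,fx=6,fy=6,interpolation=cv2.INTER_CUBIC)
b=cv2.resize(T["color"][145:215,410:470],None,fx=4.3,fy=4.3,interpolation=cv2.INTER_CUBIC)
q=np.zeros((480,800,3),np.uint8);q[:,:540]=a;q[:b.shape[0],540:540+b.shape[1]]=b;cv2.imwrite("pics/c9.png",q[...,::-1])
```

```text
[ 0.5105 -0.3462  0.0356] [-3.141e+00 -3.000e-03 -8.270e-01] [ 0.2 -0.2 -0.9]
dock [ 0.619  -0.4523 -0.2771] iou 0.743
```

View pics/c9.png

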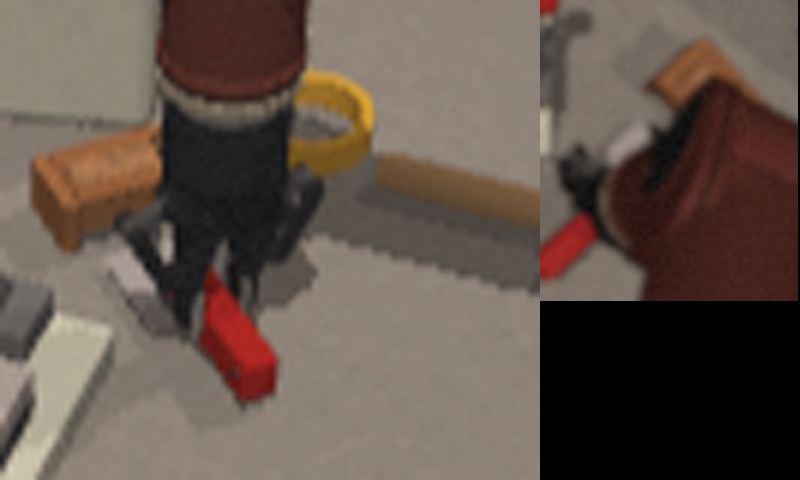

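The crop shows the scraper level in the grip, with the blade facing the dock and its left corner clear of the mouth. Sliding it in.

step_arm([
  [0,0,3],
  [8,0,0],
  [8,0,0],
  [8,0,0],
  [8,0,0],
  [8,0,0],
  [0,0,0],
], yaw=[0,0,0,0,0,0,0], claw=[1,1,1,1,1,1,1])

```text
time_s: 38.55
position: [0.5375, -0.3769, 0.0308]
orientation: [-3.141, -0.001, -0.829]
contact_force: [-0.8, 0.3, -1.8]
gripper_width: 0.0241
finger_force: 88.7
```

step_arm([
  [7,0,0],
  [6,0,0],
  [5,0,0],
  [4,0,0],
  [0,0,0],
], yaw=[0,0,0,0,0], claw=[1,1,1,1,1])

```text
time_s: 38.97
position: [0.5517, -0.3923, 0.0308]
orientation: [3.142, -0.0, -0.829]
contact_force: [-0.3, -0.0, -1.3]
gripper_width: 0.0245
finger_force: 88.7
```

step_arm([
  [3,0,0],
  [2,0,0],
  [0,0,0],
], yaw=[0,0,0], claw=[1,1,1])

```text
time_s: 39.22
position: [0.5548, -0.3954, 0.0308]
orientation: [-3.142, -0.0, -0.828]
contact_force: [-0.1, -0.1, -0.6]
gripper_width: 0.0241
finger_force: 88.7
```

step_arm([
  [2,0,0],
  [0,0,0],
], yaw=[0,0], claw=[1,1])

```text
time_s: 39.38
position: [0.5554, -0.3957, 0.0303]
orientation: [3.141, 0.003, -0.828]
contact_force: [-3.5, 3.2, 1.1]
gripper_width: 0.0245
finger_force: 88.7
```

step_arm([
  [0,0,1.5],
  [0,0,0],
  [0,0,0],
  [0,0,0],
  [0,0,0],
  [0,0,-20],
  [0,0,-35],
  [0,0,-40],
  [0,0,-40],
], yaw=[0,0,0,0,0,0,0,0,0], claw=[1,0.8,0.5,0.4,0.4,0.4,0.4,0.4,0.4])

```text
time_s: 40.13
position: [0.5557, -0.3966, 0.1656]
orientation: [3.141, 0.001, -0.828]
contact_force: [1.1, -0.5, -0.5]
gripper_width: 0.0511
finger_force: 0.0
```

step_arm([
  [0,0,-40],
  [-35,-20,0],
  [-35,-20,0],
  [-35,-20,0],
  [-35,-20,0],
  [0,0,0],
  [0,0,0],
], yaw=[0,0,0,0,0,0,0], claw=[0.4,0.4,0.4,0.4,0.4,0.4,0.4])

```text
time_s: 40.72
position: [0.5207, -0.2372, 0.2052]
orientation: [-3.141, -0.002, -0.824]
contact_force: [-0.0, -1.3, 0.4]
gripper_width: 0.0512
finger_force: 0.0
```

Run:
```python
from fit import *
T=r.capture("top");S=r.capture("side");P=[T,S]
s=r.sense();print(s["position"].round(4),s["orientation"].round(3),s["contact_force"].round(1))
D=full(P,((3,100,30),(16,255,255)),"dock",(.6038,-.448),0,(-.82,),rad=(20,25),hull=True)
V=full(P,RED,"scraper",(.563,-.404),0,(-.827,),rad=(25,28))
d=np.array([np.cos(D[2]),np.sin(D[2])]);e=V[:2]+.08*np.array([np.cos(V[2]),np.sin(V[2])])-(D[:2]-.0225*d);print("depth",e@d,"lat",e@[-d[1],d[0]])
m=mask(S,*RED,(293,128),8);ys,xs=np.nonzero(m);o,dd=ray(S,((xs.mean()+.5)/4-.5,(ys.mean()+.5)/4-.5));print("ball",(o+(-.281-o[1])/dd[0,1]*dd[0]).round(4))
a=cv2.resize(S["color"][95:205,235:380],None,fx=4,fy=4,interpolation=cv2.INTER_CUBIC)
b=cv2.resize(S["color"][280:380,205:325],None,fx=1.7,fy=1.7)
c=cv2.resize(T["color"][150:210,410:470],None,fx=3.5,fy=3.5)
q=np.zeros((440,800,3),np.uint8);q[:,:580]=a;q[:170,584:788]=b;q[180:390,584:794]=c;cv2.imwrite("pics/c10.png",q[...,::-1])
```

```text
[ 0.5205 -0.2405  0.2048] [ 3.142e+00 -1.000e-03 -8.290e-01] [-0.4  0.   0.4]
dock [ 0.6011 -0.4434 -0.7301] iou 0.468 | [ 0.601  -0.4433 -0.733 ] 0.52 | [ 0.5703 -0.4507  0.2956] 0.56 
scraper [ 0.5626 -0.4042 -0.8705] iou 0.492 | [ 0.5656 -0.4338 -0.0089] 0.16 | [ 0.5627 -0.4062 -0.8868] 0.86 
depth 0.04691198876406591 lat -0.007637887732212609
ball [ 0.6752 -0.281   0.1225]
```

View pics/c10.png

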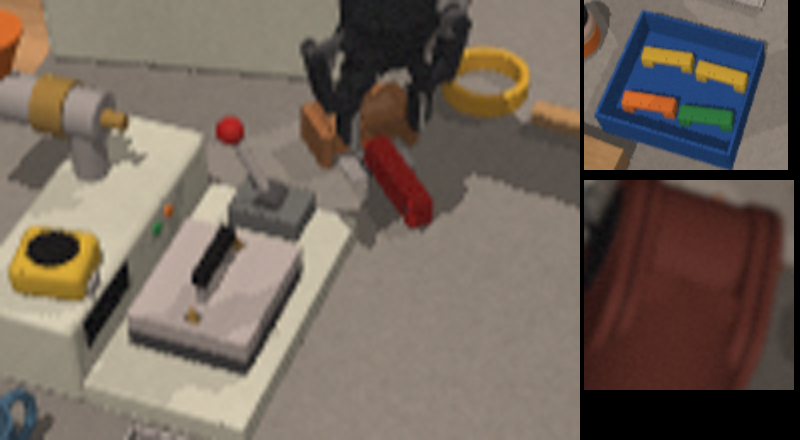

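The picture shows the scraper in the dock, lever over, mould seated and the pulls in the tote. The arm hides the dock, so I'll clear out and measure the depth properly.

step_arm([
  [-27.9,-18.9,0],
  [-27.9,-18.9,0],
  [-27.9,-18.9,0],
  [-27.9,-18.9,0],
  [-27.9,-18.9,0],
  [-27.9,-18.9,0],
  [0,0,-30],
  [0,0,0],
  [0,0,0],
], yaw=[0,0,0,0,0,0,0,0,0], claw=[0.4,0.4,0.4,0.4,0.4,0.4,0.4,0.4,0.4])

```text
time_s: 41.57
position: [0.4921, -0.0405, 0.2358]
orientation: [-3.14, -0.002, -0.83]
contact_force: [0.3, -0.6, -0.4]
gripper_width: 0.0511
finger_force: 0.0
```

Run:
```python
from fit import *
T=r.capture("top");S=r.capture("side");P=[T,S]
s=r.sense();print(s["position"].round(4),s["contact_force"].round(1))
D=full(P,((3,70,30),(20,255,255)),"dock",(.6038,-.448),0,(-.82,),rad=(20,25),hull=True)
V=full(P,RED,"scraper",(.563,-.404),0,(-.827,),rad=(25,28))
for D in(D,(.6047,-.4494,-.8187),(.603,-.4469,-.8354)):
    d=np.array([np.cos(D[2]),np.sin(D[2])]);e=V[:2]+.08*np.array([np.cos(V[2]),np.sin(V[2])])-(np.array(D[:2])-.0225*d);print("depth",e@d,"lat",e@[-d[1],d[0]],"ang",V[2]-D[2])
q=np.zeros((450,800,3),np.uint8)
q[:,:450]=cv2.resize(S["color"][100:160,300:360],None,fx=7.5,fy=7.5,interpolation=cv2.INTER_CUBIC);q[:350,450:]=cv2.resize(T["color"][150:210,410:470],(350,350),interpolation=cv2.INTER_CUBIC)
cv2.imwrite("pics/c11.png",q[...,::-1])
```

```text
[ 0.491  -0.0409  0.234 ] [0.5 0.  0.2]
dock [ 0.6041 -0.4496 -0.8222] iou 0.386 | [ 0.6041 -0.4496 -0.8223] 0.77 | [ 0.6479 -0.55   -0.7247] 0.8 
scraper [ 0.5644 -0.4067 -0.842 ] iou 0.465 | [ 0.5646 -0.4077 -0.8701] 0.84 | [ 0.5561 -0.396  -0.8801] 0.1 
depth 0.04405891480180775 lat -0.0014689252686099217 ang -0.019801796042741904
depth 0.04376969481164983 lat -0.0021325100992151576 ang -0.023252301823261212
depth 0.046796750387670845 lat -0.0021935677511296784 ang -0.006552301823261164
```

View pics/c11.png

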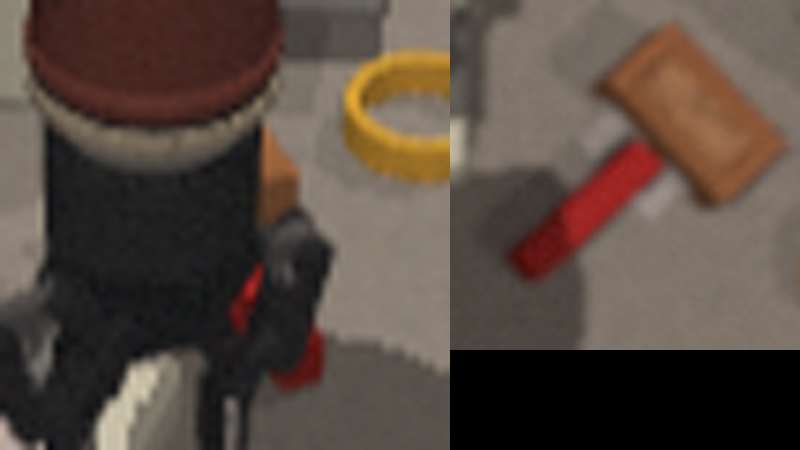

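The top view shows the handle end against the dock mouth. Depth is about 44 mm, aligned within 0.03 rad. One last numeric check of the pulls and mould before handing in.

Run:
```python
from fit import *
T=r.capture("top");S=r.capture("side")
for c,xy in((ORANGE,(.529,.44)),(YEL,(.533,.366)),(GRN,(.441,.431)),(YEL,(.445,.365))): full([S],c,"pull",xy,.005,(.2,),single=False)
q=np.zeros((500,800,3),np.uint8);q[:,:400]=cv2.resize(T["color"][130:190,335:425],(400,267)).repeat(2,0)[:500] if 0 else cv2.resize(T["color"][130:205,335:395],(400,500),interpolation=cv2.INTER_CUBIC);q[:,400:]=cv2.resize(S["color"][130:205,250:310],(400,500),interpolation=cv2.INTER_CUBIC)
cv2.imwrite("pics/c12.png",q[...,::-1])
```

```text
pull [0.5279 0.4391 0.1483] iou 0.823 
pull [0.5338 0.3666 0.1618] iou 0.805 
pull [0.4422 0.4285 0.2254] iou 0.842 
pull [0.4434 0.3631 0.033 ] iou 0.827
```

View pics/c12.png

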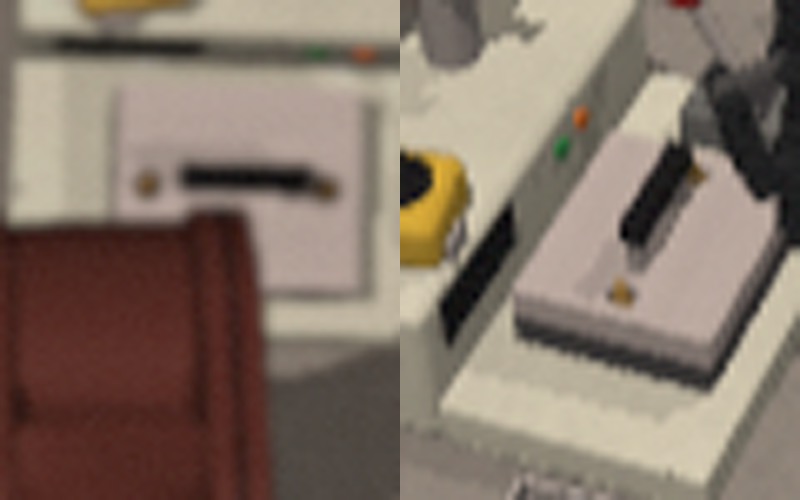

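The mould is flush with both pins through it ((147,185) and (322,187) on the left), and all four pulls are in the tote. Handing in.

```bash
python3 -c "
from rig import r
print(r.sign_off())"
```

```text
the job is handed in; nothing more can be done
None
```

The job is handed in, though the judging returned no verdict: my last measurements showed all four pulls in the tote, the mould flush on both pins, the lever thrown to its stop only after that, and the scraper about 44 mm into its 45 mm slot.

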